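# Lock the card tray's follower with a self-closing clip

### The job

Take the self-closing clip off its holder by squeezing it open, lower it, held open, over the rim of the steel card tray behind the follower's lug until its foot rests gently on the rim, and slide it along the rim so that it pushes the follower until the card bundle is snug against the stop plate in the tray: a gentle but definite push of some 8 to 12 N, no more. Then let the clip close on the rim, so that it stays there by itself, upright and fully down, and keeps the sprung follower against the cards. Leave the other things on the bench alone.

Things in the scene. Friction and masses are not known exactly. Their poses are not given: they have to be found in the camera images.
- clip_grip (a point): Self-closing clip: steel cross-lock tweezers standing upright, jaws down, 102 mm tall, 55 g. Point on its centre line, midway between the two bow pads to squeeze (24 mm wide along x, 22 mm high, outsides 45 mm apart along y). Jaw tips 54 mm below, solid tail ends 48 mm above. x: along the rim it grips; y: squeezing line; z up. A squeeze of 20 N opens it fully; 40 N keeps it from pivoting.
- clip_arm_one (a joint): How far the clip is squeezed open, rad (both arms move alike). About 0 when gripping a 6 mm edge, with some 5 N at each jaw; 0.13 fully open, on its stops: the bow pads then stand parallel, 35 mm apart over their outsides, and the jaw tips some 28 mm apart. Spring at the pads: 11 N at first, 15 N fully open; let go, it shuts.
- clip_foot (a point): Centre of the flat underside of the slippery black nylon foot (gives about 0.1 mm per N) at the end of the clip's rigid centre rod, 36 mm below clip_grip; it rests on the rim when the clip is fully down. Foot: 30 mm along x, 8 mm along y, 18 mm high. The jaws reach 18 mm further down, one on each side (y).
- holder: Fixed holder of the clip: base 70 x 60 x 12 mm with an upright steel strip 36 mm along x, 6 mm thick along y, its top edge 48 mm above the bench; the clip starts clamped on that strip, foot on the top edge. Origin: centre of the underside.
- tray: Fixed open steel card tray, 270 mm along x, 130 mm along y, side walls 6 mm thick and 70 mm high. Origin: centre of the underside. +x is the way the follower is pushed to the cards. A fixed stop plate stands across the tray beyond the cards; where it is set differs and is not measured (snug after some 65 to 110 mm of follower travel): find it by feel.
- rim (a point): Half-way along the top edge of the tray's wall at its -y side: the rim that the clip goes on. The edge runs along x for 135 mm either way, is 6 mm thick and 70 mm above the bench. Axes as the tray's.
- follower: Aluminium follower sliding along the tray's x. Spring 1 to 1.5 N back to -x, friction 0.4 N. Origin: over the rim's centre line at rim height, at the back (-x) face of its lug, which spans 1.5 to 15.5 mm above the rim, 30 mm along y, 12 mm along x; the clip's foot pushes that face. Its plate meets the cards 16 mm in front (+x). At the start 73 mm of bare rim lie behind it.
- cards_mid (a point): Centre of the stiff banded bundle of paper cards (gives a millimetre or so under 10 N) standing loose in the tray, 30 mm along x, 80 mm along y, 52 mm high, 90 to 170 g. Axes about as the tray's.
Mind the look-alikes: they are no part of the job. What is shaped like the part that bears clip_grip but blue is not meant. What is shaped like the holder but green is not meant.

How it is judged:
By the outcome, as a careful person would: the job done as asked, in the order asked, and still so for the second after the job is handed in, with the robot touching nothing.
It also fails if it takes over 61 s, if anything falls off the work surface, if the arm or the gripper's body presses on something with over 40 N, if the wrist force passes 120 N, or if a joint passes its speed limit or range.

### The arm

A 7-joint arm with a two-finger parallel gripper is mounted at the origin on the work surface. World frame = base frame: x ahead of the robot, y to its left, z up, the work surface at z = 0. Lengths are in mm, angles in rad, forces in N, time in s.
With the tool pointing down it reaches from about 400 to 875 mm from the base axis. Payload 4.4 kg.
Tool frame: the origin (TCP) lies at the very end of the fingers, on their centre line; the grasp point (between the pads) lies 19 mm behind it; z points along the fingers, y is the direction in which the jaws open and shut (so a half turn about z gives the same grasp; the last joint's range is limited). The gripper opens to 85 mm and grips with 20 to 120 N. Pads are 22 mm wide; open, the fingers measure 114 mm over their backs; the gripper's body (76 mm by 85 mm) begins 54 mm behind the grasp point. The pads swing forward as they close: fully open they stand 13 mm farther back than shut.
Start: joints at [-1.217, 0.628, 0.038, 1.517, -0.027, 0.996, -0.02], TCP at [264.904, 593.585, 231.313] pointing down, gripper open.
Joint ranges: [-3.06, 3.06], [-0.37, 2.12], [-1.25, 1.32], [0.18, 2.47], [-1.1, 4.24], [0.23, 1.98], [-2.94, 2.94]. Speed limits (rad/s): [2.57, 2.57, 3.14, 3.14, 3.14, 3.14, 3.14].

### API

Orientations are given as [roll, pitch, yaw] about the fixed x, y, z axes, in that order (R = Rz(yaw) Ry(pitch) Rx(roll)).
In Python, from cell import read_state, get_image, calibration, finish_job gives the robot as it stands. The module is installed in compiled form; this text tells all that it offers.
- The arm moves only by the tool apply_moves, never from a script. Its argument "increments" is a list of rows, each an object of numbers: "tx", "ty", "tz": the shift along the world's x, y, z in m; "rx", "ry", "rz": the turn, a rotation vector about the world's x, y, z in units of 5 degrees (1.0 is 5 degrees); "claw": the finger opening in m, from 0 to 0.0854. In form: [{"tx": .., "ty": .., "tz": .., "rx": .., "ry": .., "rz": .., "claw": ..}, ...]. A call has 1 to 12 rows; each row is the pose to reach, as a shift and turn from the pose commanded when the call began; what a row does not reach only later rows make up. A row lasts 1/10 s, in which the tool goes at most 50 mm and 8.59 degrees, less where a joint would pass 70% of its speed; a pose out of reach is approached as far as the arm can. A call with a gripper value outside its range is refused whole. The fingers move at their own pace and stop on an object; the grip force is fixed at half the most. Time passes only in rows, so rows that repeat a pose let the fingers close. It gives the time, the measured TCP pose, the force and the opening at its end, in the units of the state.
- read_state(): the state, without advancing time (a new reading comes with each control period).
- get_image(name): name is "side" or "top"; returns the picture (400x640x3 uint8, red, green, blue); there is no depth.
- calibration(name): a dict with "camera_matrix" (3x3 intrinsics, pixels), "origin" and "attitude" of the camera in the world. Camera axes: x right, y up, looking along -z (the intrinsics and any distortion apply to the point x, -y, -z); pixel columns grow to the right and rows downward; lengths in mm; the calibration is good to about 2 mm. A picture is of the moment at which its call begins. calibration takes no time and is no camera call.
- finish_job(): hands the job in, once; it reports no verdict.
The state is a dict: "clock": time; "qpos": joint angles; "qd": joint speeds; "tau": joint torques, N m; "eef_pos": TCP position; "tool_rot": TCP orientation; "force": force on the tool from outside, world axes, zero at the start; "torque": the same for the moment, N m; "width": finger opening in mm.
Only numpy, scipy, OpenCV 4.12 (cv2) and the standard library are available. Lean on these libraries where they do the work, as an engineer would, in place of code of your own. Each camera call takes 0.05 s, during which the arm holds its last target. There are 200 camera calls.

## Working session

There is one attempt and no reset: what is moved stays moved. The work goes in short steps, Python scripts to look and compute and a tool call to move; the robot and the scene stay as the last step left them, time stands still between calls to the robot, and variables do not carry over. Pictures are saved under pics/ and viewed, about 8 in all and at most 12, crops included, and the job is handed in when it is done.

Besides the shell and the picture viewer there is one more tool, called after "Emit:" by a JSON object that holds its "fn" and its "kwargs". apply_moves: Moves the arm, as the interface text tells. Its arguments: {"type":"object","properties":{"increments":{"type":"array"}},"required":["increments"]}

```bash
mkdir -p pics; python3 - <<'E'
from cell import *
import cv2,numpy as np
for n in("side","top"):
    im=get_image(n); cv2.imwrite(f"pics/{n}0.png",im[:,:,::-1]); c=calibration(n); print(n,c)
print(read_state())
E
```

```text
side {'camera_matrix': array([[400.52177622,   0.        , 323.26223685],
       [  0.        , 400.52177622, 200.67406193],
       [  0.        ,   0.        ,   1.        ]]), 'origin': array([ 375.22809618, -587.11102523,  703.51822983]), 'attitude': array([ 0.71745644, -0.01686627, -0.41375396])}
top {'camera_matrix': array([[502.80139955,   0.        , 318.7017162 ],
       [  0.        , 502.80139955, 199.05322129],
       [  0.        ,   0.        ,   1.        ]]), 'origin': array([ 452.83160238, -104.47041053, 1251.59440259]), 'attitude': array([ 0.13759584, -0.00571519, -1.58856137])}
{'clock': 0.1, 'qpos': array([-1.2167884 ,  0.62923407,  0.03845338,  1.5182829 , -0.02700075,
        0.99631594, -0.02001471]), 'qd': array([ 0.0001202 , -0.00154664, -0.00039313, -0.00391575,  0.00117523,
       -0.00098612, -0.00041067]), 'tau': array([ 3.71006085e-03, -5.64520168e+01,  1.23063326e+00, -1.93971580e+01,
        1.13172422e-02,  5.43652510e-03,  6.46426827e-06]), 'eef_pos': array([264.67395023, 593.04660004, 230.48912612]), 'tool_rot': array([-3.13987068e+00,  2.12877010e-05,  2.72176232e+00]), 'force': array([-0.15508458,  0.52662423,  0.13922377]), 'torque': array([ 0.01563418, -0.01430901,  0.01621647]), 'width': 85.19774437283803}
```

View pics/side0.png

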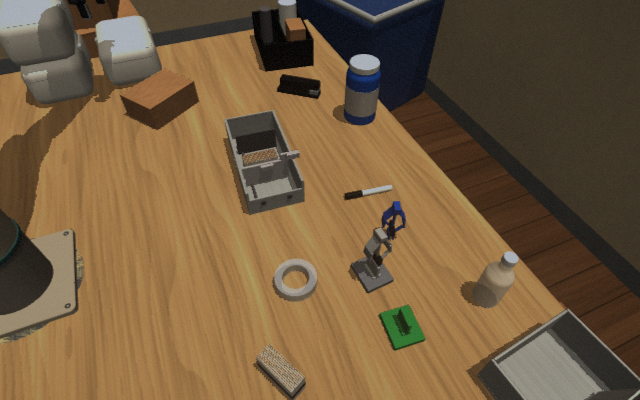

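View pics/top0.png

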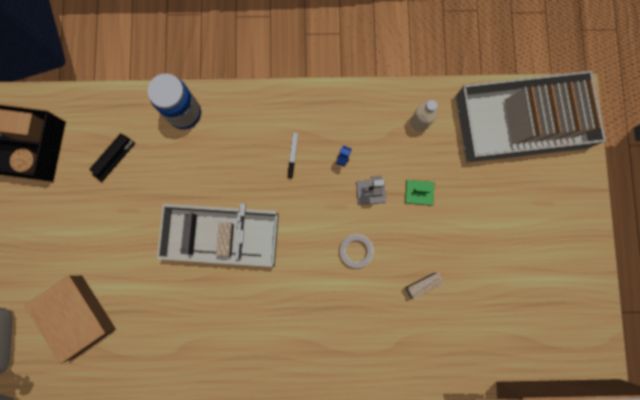

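The silver clip, on the grey holder, is at top (378,185) / side (378,245). The look-alikes are the blue clip at top (344,156) / side (393,220) and the green holder at top (420,192) / side (402,327). The steel-coloured clip on the grey holder fits the description. The tray is at top (219,237) with its lug at (241,207), so tray +x is about world +y. An enlarged crop will confirm this.

```bash
cat > h.py <<'E'
import numpy as np, cv2
from cell import *
from scipy.spatial.transform import Rotation as R
def ray(n,u,v):
    c=calibration(n);K=c['camera_matrix']
    d=np.array([(u-K[0,2])/K[0,0],-(v-K[1,2])/K[1,1],-1.])
    return np.array(c['origin']),R.from_euler('xyz',c['attitude']).apply(d)
def onz(n,u,v,z):
    o,d=ray(n,u,v);return (o+d*(z-o[2])/d[2]).round(1)
def two(a,b):
    o,d=ray('side',*a);p,e=ray('top',*b)
    s=np.linalg.lstsq(np.c_[d,-e],p-o,rcond=None)[0]
    x,y=o+d*s[0],p+e*s[1];return ((x+y)/2).round(1),np.linalg.norm(x-y).round(1)
def proj(n,P):
    c=calibration(n);q=R.from_euler('xyz',c['attitude']).inv().apply(np.array(P)-c['origin'])
    K=c['camera_matrix'];return (K[0,2]-K[0,0]*q[0]/q[2]).round(1),(K[1,2]+K[1,1]*q[1]/q[2]).round(1)
def crop(im,u,v,w,h,W):
    return cv2.resize(im[v:v+h,u:u+w],(W,int(h*W/w)),interpolation=cv2.INTER_CUBIC)
E
python3 - <<'E'
from h import *
s=cv2.imread('pics/side0.png');t=cv2.imread('pics/top0.png')
a=np.vstack([np.hstack([crop(s,345,195,75,100,300)[:300],crop(s,345,195,75,100,300)[300:300],]) if 0 else np.hstack([cv2.resize(s[195:295,345:420],(300,400)),cv2.resize(s[105:215,220:310],(327,400)),]),])
b=cv2.resize(t[195:275,150:290],(350*1,200));c=cv2.resize(t[140:220,330:440],(275,200))
a=np.vstack([a,np.hstack([b,c,np.zeros((200,2,3),np.uint8)])])
a=cv2.resize(a,None,fx=1,fy=1);cv2.imwrite('pics/c1.png',a);print(a.shape)
g=onz
print(g('top',219,237,0), g('top',241,207,75),g('top',372,192,0),g('side',372,273,6))
E
```

```text
(600, 627, 3)
[535.  134.6   0. ] [599.8  69.2  75. ] [ 641.6 -249.3    0. ] [ 643.4 -248.3    6. ]
```

View pics/c1.png

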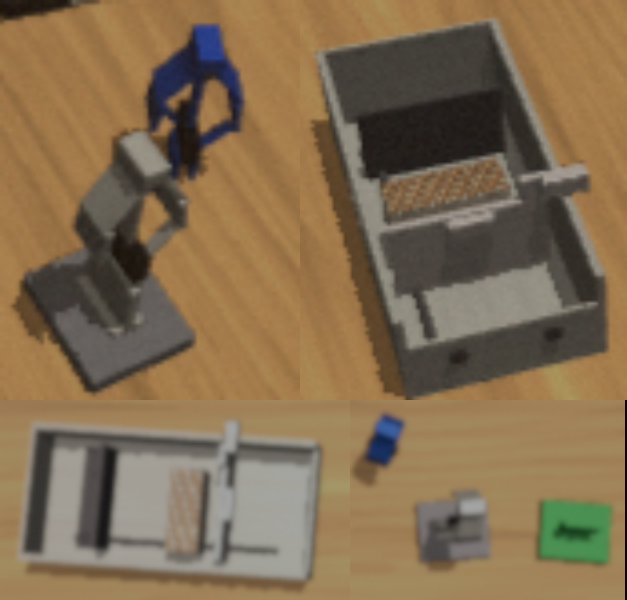

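The crop confirms it: the silver clip sits clamped on the grey holder, the blue one stands apart, and the green holder is empty. The lug is at top crop (231,437), on the upper (world +x) wall of the tray.

```bash
python3 - <<'E'
from h import *
s=cv2.imread('pics/side0.png');t=cv2.imread('pics/top0.png')
f=lambda im,x0,y0,w,h,k:cv2.resize(im[y0:y0+h,x0:x0+w],None,fx=k,fy=k,interpolation=cv2.INTER_CUBIC)
A=f(t,150,198,140,76,5.7142857)[:434]
B=f(t,350,172,44,38,4.2);C=f(s,350,222,46,72,2)
D=np.zeros((165,800,3),np.uint8)
B=cv2.resize(t[172:210,350:392],(176,160)); 
B2=cv2.resize(s[225:294,350:396],(0,0),fx=2.3,fy=2.3)
D[:160,:176]=B;D[:B2.shape[0],200:200+B2.shape[1]]=B2
E=cv2.resize(s[105:215,220:310],None,fx=1.5,fy=1.5);D[:165,400:535]=E
cv2.imwrite('pics/c2.png',np.vstack([A,D]))
P=lambda x,y:onz('top',350+x,172+y,12)
for u,v in [(356.8,180.8),(385.2,180),(385.2,202.8),(358,204.8)]:print('base top',onz('top',u,v,12))
for x,y in [(25,283),(95,380),(192,338)]:print('base side',onz('side',345+x/4,195+y/4,12))
print('tail',two((381.2,232.5),(378,180.8)),onz('side',381.2,232.5,132),onz('top',378,180.8,132))
for x,y in [(32,25),(320,42),(312,180),(22,162)]:print('tray',onz('top',150+x/2.5,195+y/2.5,70))
for x,y in [(318,52),(493,22),(600,283)]:print('tray side',onz('side',220+(x-300)*.275,105+y*.275,70))
E
```

```text
base top [ 668.8 -210.8   12. ]
base top [ 669.7 -281.9   12. ]
base top [ 612.1 -279.9   12. ]
base top [ 608.2 -212.    12. ]
base side [ 610.6 -220.    12. ]
base side [ 617.5 -281.9   12. ]
base side [ 672.1 -280.4   12. ]
tail (array([ 645.8, -247.5,  139.3]), np.float64(0.1)) [ 649.3 -243.   132. ] [ 647.1 -248.4  132. ]
tray [608.4 254.7  70. ]
tray [587.5 -17.4  70. ]
tray [458.4  -9.1  70. ]
tray [479.8 260.8  70. ]
tray side [487.7 262.3  70. ]
tray side [611.4 248.7  70. ]
tray side [586.3 -20.3  70. ]
```

View pics/c2.png

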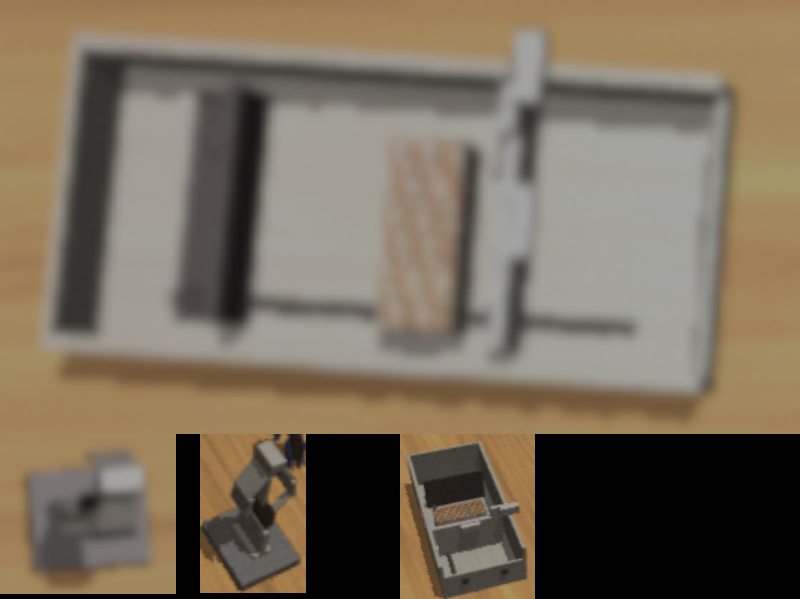

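The tray's outer corners are at crop (77,33), (735,75), (708,395) and (42,350), and the lug is at (528,60). One large view of the clip will settle its centre and yaw. I'll check it by projecting the hypothesised points.

```bash
python3 - <<'E'
from h import *
s=cv2.imread('pics/side0.png');t=cv2.imread('pics/top0.png')
k=10
A=cv2.resize(t[172:212,350:392],None,fx=k,fy=k,interpolation=cv2.INTER_CUBIC);B=cv2.resize(s[222:282+12,350:396],None,fx=8,fy=8,interpolation=cv2.INTER_CUBIC)
def draw(im,n,x0,y0,k,c,yaw):
    Rz=R.from_euler('z',yaw,degrees=True)
    def P(x,y,z):
        u,v=proj(n,Rz.apply([x,y,0])+[c[0],c[1],z]);return (int((u+.5-x0)*k),int((v+.5-y0)*k))
    for a,b in [(35,30),(-35,30),(-35,-30),(35,-30)]: cv2.circle(im,P(a,b,12),4,(0,0,255),-1)
    for a,b in [(18,3),(-18,3),(-18,-3),(18,-3)]: cv2.circle(im,P(a,b,48),4,(255,0,0),-1)
    for a,z in [(0,132),(22.5,84),(-22.5,84)]: cv2.circle(im,P(0,a,z),4,(0,255,0),-1)
c=(641,-247)
draw(A,'top',350,172,10,c,93);draw(B,'side',350,222,8,c,93)
H=np.zeros((600,800,3),np.uint8);H[:400,:420]=A;H[:576,424:792]=B
cv2.imwrite('pics/c3.png',H)
for z,u,v in [(85.5,245.7,208.5)]:print(onz('top',u,v,z))
E
```

```text
[594.8  56.7  85.5]
```

View pics/c3.png

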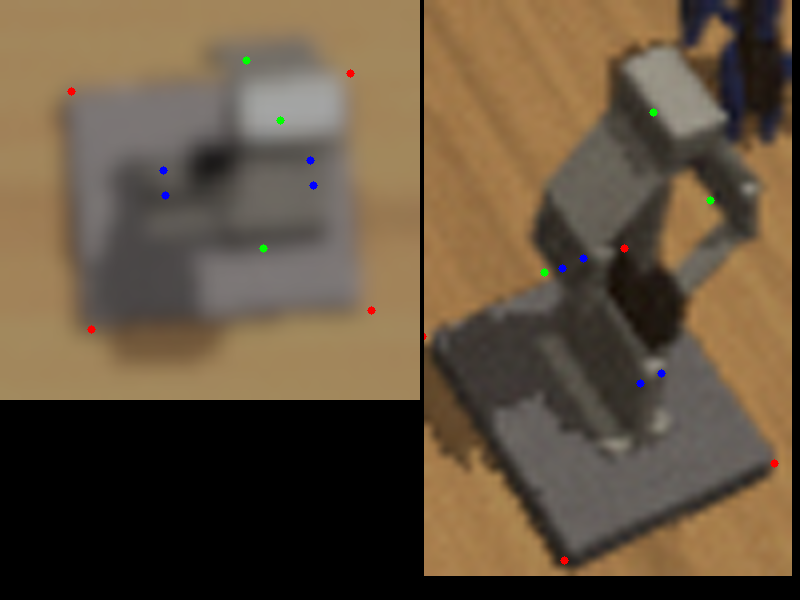

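Emit:
{"fn": "apply_moves", "kwargs": {"increments": [{"tx": 0.38, "ty": -0.842, "tz": 0, "rz": -12.59}, {"tx": 0.38, "ty": -0.842, "tz": 0, "rz": -12.59}, {"tx": 0.38, "ty": -0.842, "tz": 0, "rz": -12.59}, {"tx": 0.38, "ty": -0.842, "tz": 0, "rz": -12.59}, {"tx": 0.38, "ty": -0.842, "tz": 0, "rz": -12.59}, {"tx": 0.38, "ty": -0.842, "tz": 0, "rz": -12.59}, {"tx": 0.38, "ty": -0.842, "tz": 0, "rz": -12.59}, {"tx": 0.38, "ty": -0.842, "tz": 0, "rz": -12.59}, {"tx": 0.38, "ty": -0.842, "tz": 0, "rz": -12.59}, {"tx": 0.38, "ty": -0.842, "tz": 0, "rz": -12.59}, {"tx": 0.38, "ty": -0.842, "tz": 0, "rz": -12.59}, {"tx": 0.38, "ty": -0.842, "tz": 0, "rz": -12.59}]}}

```text
$.increments[0]: bad value
```

Emit:
{"fn": "apply_moves", "kwargs": {"increments": [{"tx": 0.02, "ty": -0.045, "tz": 0.0, "rx": 0.0, "ry": 0.0, "rz": -0.7, "claw": 0.085}, {"tx": 0.04, "ty": -0.09, "tz": 0.0, "rx": 0.0, "ry": 0.0, "rz": -1.4, "claw": 0.085}, {"tx": 0.06, "ty": -0.135, "tz": 0.0, "rx": 0.0, "ry": 0.0, "rz": -2.1, "claw": 0.085}, {"tx": 0.08, "ty": -0.18, "tz": 0.0, "rx": 0.0, "ry": 0.0, "rz": -2.8, "claw": 0.085}, {"tx": 0.1, "ty": -0.225, "tz": 0.0, "rx": 0.0, "ry": 0.0, "rz": -3.5, "claw": 0.085}, {"tx": 0.12, "ty": -0.27, "tz": 0.0, "rx": 0.0, "ry": 0.0, "rz": -4.2, "claw": 0.085}, {"tx": 0.14, "ty": -0.315, "tz": 0.0, "rx": 0.0, "ry": 0.0, "rz": -4.9, "claw": 0.085}, {"tx": 0.16, "ty": -0.36, "tz": 0.0, "rx": 0.0, "ry": 0.0, "rz": -5.6, "claw": 0.085}, {"tx": 0.18, "ty": -0.405, "tz": 0.0, "rx": 0.0, "ry": 0.0, "rz": -6.3, "claw": 0.085}, {"tx": 0.19, "ty": -0.421, "tz": 0.0, "rx": 0.0, "ry": 0.0, "rz": -6.3, "claw": 0.085}]}}

```text
clock: 1.1
eef_pos: [456.2, 166.9, 231.4]
tool_rot: [-3.14, 0.002, 2.164]
force: [0.5, -0.5, 0.3]
width: 85.0
```

Emit:
{"fn": "apply_moves", "kwargs": {"increments": [{"tx": 0.02, "ty": -0.045, "tz": 0.0, "rx": 0.0, "ry": 0.0, "rz": -0.7, "claw": 0.085}, {"tx": 0.04, "ty": -0.09, "tz": 0.0, "rx": 0.0, "ry": 0.0, "rz": -1.4, "claw": 0.085}, {"tx": 0.06, "ty": -0.135, "tz": 0.0, "rx": 0.0, "ry": 0.0, "rz": -2.1, "claw": 0.085}, {"tx": 0.08, "ty": -0.18, "tz": 0.0, "rx": 0.0, "ry": 0.0, "rz": -2.8, "claw": 0.085}, {"tx": 0.1, "ty": -0.225, "tz": 0.0, "rx": 0.0, "ry": 0.0, "rz": -3.5, "claw": 0.085}, {"tx": 0.12, "ty": -0.27, "tz": 0.0, "rx": 0.0, "ry": 0.0, "rz": -4.2, "claw": 0.085}, {"tx": 0.14, "ty": -0.315, "tz": -0.01, "rx": 0.0, "ry": 0.0, "rz": -4.9, "claw": 0.085}, {"tx": 0.16, "ty": -0.36, "tz": -0.03, "rx": 0.0, "ry": 0.0, "rz": -5.6, "claw": 0.085}, {"tx": 0.18, "ty": -0.4, "tz": -0.05, "rx": 0.0, "ry": 0.0, "rz": -6.29, "claw": 0.085}, {"tx": 0.19, "ty": -0.421, "tz": -0.07, "rx": 0.0, "ry": 0.0, "rz": -6.29, "claw": 0.085}, {"tx": 0.19, "ty": -0.421, "tz": -0.07, "rx": 0.0, "ry": 0.0, "rz": -6.29, "claw": 0.085}, {"tx": 0.19, "ty": -0.421, "tz": -0.07, "rx": 0.0, "ry": 0.0, "rz": -6.29, "claw": 0.085}]}}

```text
clock: 2.3
eef_pos: [644.1, -248.2, 160.0]
tool_rot: [-3.139, -0.001, 1.622]
force: [0.3, 1.4, 1.0]
width: 85.0
```

```bash
python3 - <<'E'
from h import *
s=cv2.cvtColor(get_image('side'),cv2.COLOR_RGB2BGR);t=cv2.cvtColor(get_image('top'),cv2.COLOR_RGB2BGR)
cv2.imwrite('pics/s1.png',s);cv2.imwrite('pics/t1.png',t)
print(read_state()['eef_pos'],read_state()['tool_rot'])
H=np.hstack([cv2.resize(s[160:300,330:430],(428,600)),cv2.resize(t[130:230,320:420],(370,370))if 0 else cv2.copyMakeBorder(cv2.resize(t[130:230,320:420],(370,370)),0,230,0,0,0)])
p=read_state()['eef_pos'];u,v=proj('side',p);cv2.circle(H,(int((u+.5-330)*4.28),int((v+.5-160)*4.28)),3,(0,0,255),-1)
cv2.imwrite('pics/c4.png',H)
E
```

```text
[ 645.2145797  -246.68369376  161.84753619] [ 3.14098372e+00 -1.19286579e-03  1.62472240e+00]
```

View pics/c4.png

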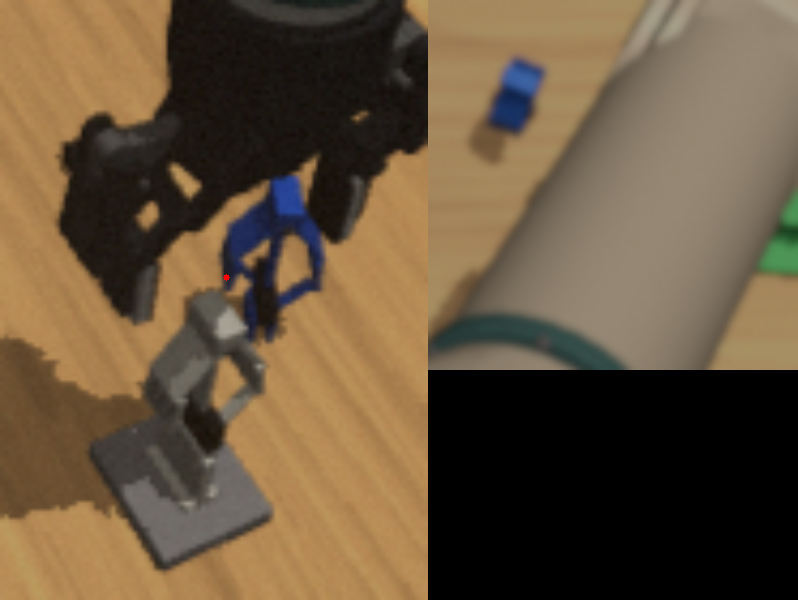

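The gripper straddles the silver clip. The fingertips are at crop (137,310) and (345,232), and the tail top is at (218,312). The blue clip is behind it.

```bash
python3 - <<'E'
from h import *
g=lambda x,y:(330+x/4.28-.5,160+y/4.28-.5)
print('tipmid',onz('side',*g(241,271),174),'Ltip',onz('side',*g(137,310),174),'Rtip',onz('side',*g(345,232),174))
print('tail',onz('side',*g(216,310),132))
s=g(216,310)
print(two(s,(378.7,182)))
E
```

```text
tipmid [ 646.2 -253.6  174. ] Ltip [ 599.8 -254.6  174. ] Rtip [ 694.5 -252.6  174. ]
tail [ 647.9 -241.1  132. ]
(array([ 642.2, -248.3,  144. ]), np.float64(0.1))
```

Emit:
{"fn": "apply_moves", "kwargs": {"increments": [{"tx": 0.001, "ty": 0.001, "tz": -0.02, "rx": 0.0, "ry": 0.0, "rz": 0.0, "claw": 0.085}, {"tx": 0.001, "ty": 0.001, "tz": -0.04, "rx": 0.0, "ry": 0.0, "rz": 0.0, "claw": 0.085}, {"tx": 0.001, "ty": 0.001, "tz": -0.06, "rx": 0.0, "ry": 0.0, "rz": 0.0, "claw": 0.085}, {"tx": 0.001, "ty": 0.001, "tz": -0.07, "rx": 0.0, "ry": 0.0, "rz": 0.0, "claw": 0.085}, {"tx": 0.001, "ty": 0.001, "tz": -0.08, "rx": 0.0, "ry": 0.0, "rz": 0.0, "claw": 0.085}, {"tx": 0.001, "ty": 0.001, "tz": -0.086, "rx": 0.0, "ry": 0.0, "rz": 0.0, "claw": 0.085}, {"tx": 0.001, "ty": 0.001, "tz": -0.092, "rx": 0.0, "ry": 0.0, "rz": 0.0, "claw": 0.085}, {"tx": 0.001, "ty": 0.001, "tz": -0.096, "rx": 0.0, "ry": 0.0, "rz": 0.0, "claw": 0.085}, {"tx": 0.001, "ty": 0.001, "tz": -0.096, "rx": 0.0, "ry": 0.0, "rz": 0.0, "claw": 0.085}]}}

```text
clock: 3.3
eef_pos: [646.2, -247.7, 65.7]
tool_rot: [3.141, 0.0, 1.623]
force: [0.1, -0.1, 0.7]
width: 84.9
```

```bash
python3 - <<'E'
from h import *
s=cv2.cvtColor(get_image('side'),cv2.COLOR_RGB2BGR)
cv2.imwrite('pics/s2.png',s)
for i in range(3):r=read_state();print(r['eef_pos'],r['force'])
cv2.imwrite('pics/c5.png',cv2.resize(s[180:300,330:430],(500,600),interpolation=cv2.INTER_CUBIC))
E
```

```text
[ 646.15140616 -247.65867071   65.62691518] [0.342631   0.3258088  1.27929496]
[ 646.15140616 -247.65867071   65.62691518] [0.342631   0.3258088  1.27929496]
[ 646.15140616 -247.65867071   65.62691518] [0.342631   0.3258088  1.27929496]
```

View pics/c5.png

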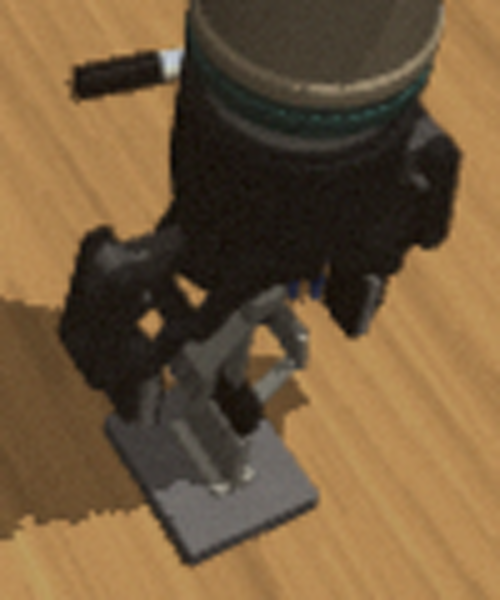

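The fingers straddle the clip about evenly, with tips at (140,405) and (355,310) and the bow near (240,365). I'll close now.

Emit:
{"fn": "apply_moves", "kwargs": {"increments": [{"tx": 0.0, "ty": 0.0, "tz": 0.0, "rx": 0.0, "ry": 0.0, "rz": 0.0, "claw": 0.055}, {"tx": 0.0, "ty": 0.0, "tz": 0.0, "rx": 0.0, "ry": 0.0, "rz": 0.0, "claw": 0.05}, {"tx": 0.0, "ty": 0.0, "tz": 0.0, "rx": 0.0, "ry": 0.0, "rz": 0.0, "claw": 0.046}, {"tx": 0.0, "ty": 0.0, "tz": 0.0, "rx": 0.0, "ry": 0.0, "rz": 0.0, "claw": 0.043}, {"tx": 0.0, "ty": 0.0, "tz": 0.0, "rx": 0.0, "ry": 0.0, "rz": 0.0, "claw": 0.04}, {"tx": 0.0, "ty": 0.0, "tz": 0.0, "rx": 0.0, "ry": 0.0, "rz": 0.0, "claw": 0.036}, {"tx": 0.0, "ty": 0.0, "tz": 0.0, "rx": 0.0, "ry": 0.0, "rz": 0.0, "claw": 0.02}, {"tx": 0.0, "ty": 0.0, "tz": 0.0, "rx": 0.0, "ry": 0.0, "rz": 0.0, "claw": 0.0}, {"tx": 0.0, "ty": 0.0, "tz": 0.0, "rx": 0.0, "ry": 0.0, "rz": 0.0, "claw": 0.0}, {"tx": 0.0, "ty": 0.0, "tz": 0.0, "rx": 0.0, "ry": 0.0, "rz": 0.0, "claw": 0.0}]}}

```text
clock: 4.35
eef_pos: [645.9, -247.5, 65.3]
tool_rot: [3.142, 0.0, 1.623]
force: [0.4, -0.2, 0.2]
width: 32.9
```

Emit:
{"fn": "apply_moves", "kwargs": {"increments": [{"tx": 0.0, "ty": 0.0, "tz": 0.0, "rx": 0.0, "ry": 0.0, "rz": 0.0, "claw": 0.0}, {"tx": 0.0, "ty": 0.0, "tz": 0.005, "rx": 0.0, "ry": 0.0, "rz": 0.0, "claw": 0.0}, {"tx": 0.0, "ty": 0.0, "tz": 0.015, "rx": 0.0, "ry": 0.0, "rz": 0.0, "claw": 0.0}, {"tx": 0.0, "ty": 0.0, "tz": 0.03, "rx": 0.0, "ry": 0.0, "rz": 0.0, "claw": 0.0}, {"tx": 0.0, "ty": 0.0, "tz": 0.05, "rx": 0.0, "ry": 0.0, "rz": 0.0, "claw": 0.0}, {"tx": 0.0, "ty": 0.0, "tz": 0.07, "rx": 0.0, "ry": 0.0, "rz": 0.0, "claw": 0.0}, {"tx": 0.0, "ty": 0.0, "tz": 0.09, "rx": 0.0, "ry": 0.0, "rz": 0.0, "claw": 0.0}, {"tx": 0.0, "ty": 0.0, "tz": 0.105, "rx": 0.0, "ry": 0.0, "rz": 0.0, "claw": 0.0}, {"tx": 0.0, "ty": 0.0, "tz": 0.11, "rx": 0.0, "ry": 0.0, "rz": 0.0, "claw": 0.0}, {"tx": 0.0, "ty": 0.0, "tz": 0.11, "rx": 0.0, "ry": 0.0, "rz": 0.0, "claw": 0.0}]}}

```text
clock: 5.35
eef_pos: [646.3, -247.6, 176.5]
tool_rot: [3.14, 0.001, 1.623]
force: [0.2, 1.0, -1.3]
width: 32.8
```

```bash
python3 - <<'E'
from h import *
s=cv2.cvtColor(get_image('side'),cv2.COLOR_RGB2BGR)
cv2.imwrite('pics/s3.png',s)
r=read_state();print(r['eef_pos'],r['force'],r['torque'],r['width'])
p=r['eef_pos']
for dz in (0,19,-35):print(dz,proj('side',p+[0,0,dz]))
cv2.imwrite('pics/c6.png',cv2.resize(s[150:290,330:430],(428,600),interpolation=cv2.INTER_CUBIC))
E
```

```text
[ 645.76795667 -247.26253782  175.36526777] [-0.09720186  0.78593742 -1.93220371] [-0.02397005  0.00057497  0.0657374 ] 32.62500915860078
0 (np.float64(383.8), np.float64(219.7))
19 (np.float64(385.3), np.float64(212.5))
-35 (np.float64(381.2), np.float64(232.1))
```

View pics/c6.png

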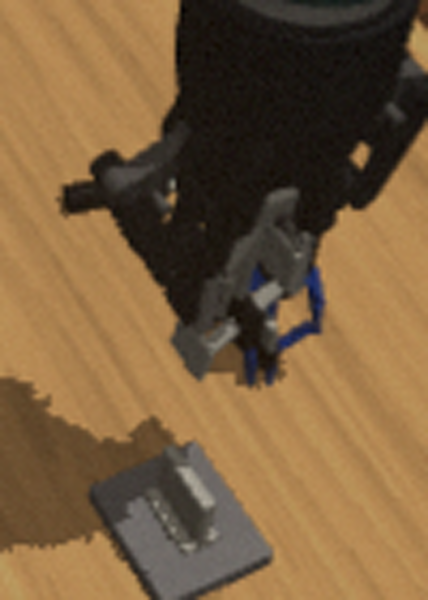

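The clip is out of the holder and held open and upright. The jaws are at (195,365) and (268,345), and the nylon foot is at (257,325). Next I'll work out its offset along x in the grip and the tray target.

```bash
python3 - <<'E'
from h import *
g=lambda x,y:(330+x/4.28-.5,150+y/4.28-.5)
print('jawL',onz('side',*g(195,365),140),'jawR',onz('side',*g(268,345),140),'foot',onz('side',*g(257,325),167),'tail',onz('side',*g(281,195),242))
# lug, rim lines, subpixel by gradients in top view
t=cv2.cvtColor(cv2.imread('pics/top0.png'),cv2.COLOR_BGR2GRAY).astype(float)
# upper wall edge: for columns along rim find strongest outer edge going down
pts=[]
for u in list(range(168,228,4))+list(range(252,274,3)):
    v0=203+(u-163)*0.0615
    col=cv2.GaussianBlur(t,(1,3),0)[int(v0-6):int(v0+8),u]; d=np.gradient(col); i=np.argmax(d); 
    pts.append((u,int(v0-6)+i))
P=np.array([onz('top',u,v,70)[:2] for u,v in pts]);k=np.polyfit(P[:,1],P[:,0],1);r=P[:,0]-np.polyval(k,P[:,1])
m=abs(r)<2;k=np.polyfit(P[m,1],P[m,0],1);print('outer edge x at y=117',np.polyval(k,117),'slope',k[0],'deg',np.degrees(np.arctan(k[0])),m.sum(),len(m),r[m].std())
E
```

```text
jawL [ 633.1 -248.   140. ] jawR [ 665.8 -250.8  140. ] foot [ 652.8 -256.6  167. ] tail [ 652.  -254.3  242. ]
outer edge x at y=117 587.1760219405061 slope 0.0826980181771602 deg 4.727489958167082 11 23 1.1999305533050248
```

```bash
python3 - <<'E'
from h import *
t=cv2.imread('pics/top0.png')
hsv=cv2.cvtColor(t,cv2.COLOR_BGR2HSV)
for u in (175,190,205,220,255,265,272):
    v0=int(203+(u-163)*0.0615)-5
    print(u,v0,[tuple(int(a) for a in hsv[v,u,1:]) for v in range(v0,v0+14)])
print([ [int(a) for a in hsv[208,u,1:]] for u in range(232,256)])
for v in (203,206,209,212):print(v,onz('top',200,v,70))
E
```

```text
175 198 [(119, 152), (118, 156), (117, 159), (116, 161), (112, 161), (95, 161), (65, 161), (38, 156), (27, 140), (28, 109), (29, 79), (26, 80), (26, 97), (26, 107)]
190 199 [(119, 157), (118, 160), (116, 161), (114, 161), (112, 162), (94, 162), (63, 162), (37, 157), (27, 141), (28, 110), (26, 79), (29, 79), (25, 92), (24, 94)]
205 200 [(117, 161), (116, 161), (115, 162), (113, 162), (110, 162), (93, 162), (60, 162), (32, 157), (25, 142), (23, 110), (26, 79), (26, 80), (24, 96), (26, 107)]
220 201 [(115, 162), (113, 162), (112, 162), (112, 162), (110, 162), (91, 162), (57, 162), (31, 158), (22, 142), (23, 111), (25, 81), (28, 81), (27, 96), (24, 105)]
255 203 [(109, 162), (109, 162), (109, 162), (110, 162), (109, 162), (96, 162), (66, 162), (38, 160), (22, 149), (19, 122), (23, 87), (27, 75), (28, 92), (26, 106)]
265 204 [(107, 162), (109, 162), (110, 162), (110, 162), (107, 162), (88, 162), (52, 162), (26, 158), (16, 141), (17, 108), (23, 79), (25, 82), (26, 99), (24, 108)]
272 204 [(105, 162), (107, 162), (110, 162), (112, 162), (110, 162), (98, 162), (69, 163), (36, 162), (20, 155), (16, 131), (17, 92), (27, 75), (28, 92), (26, 107)]
[[54, 162], [55, 162], [57, 162], [57, 162], [58, 162], [63, 162], [64, 156], [47, 151], [18, 156], [5, 162], [5, 164], [5, 161], [8, 150], [35, 139], [72, 149], [82, 159], [87, 162], [88, 162], [89, 163], [91, 162], [93, 162], [96, 162], [96, 162], [96, 162]]
203 [611.6 166.9  70. ]
206 [604.5 166.8  70. ]
209 [597.3 166.7  70. ]
212 [590.2 166.6  70. ]
```

```bash
python3 - <<'E'
from h import *
P=np.array([onz('top',u,v,70)[:2] for u,v in [(175,205.5),(190,206.5),(205,207.4),(220,208.4),(255,210.6),(265,211.4),(272,211.8)]])
k=np.polyfit(P[:,1],P[:,0],1);print(k,np.degrees(np.arctan(k[0])),P[:,0]-np.polyval(k,P[:,1]))
y=onz('top',245,208,72)[1];print('lug back y',y)
e=np.array([k[0],1]);e/=np.linalg.norm(e)
L=np.array([np.polyval(k,y),y]);print('lug',L,'e',e,'place at -22 foot gap',L-e*(15+22),'yaw',90-np.degrees(np.arctan(k[0])))
E
```

```text
[8.25620851e-02 5.88084850e+02] 4.71975438012978 [-0.03562499 -0.10467097  0.11802684  0.04898086  0.16860908 -0.18292571
 -0.0123951 ]
lug back y 60.2
lug [593.0550875  60.2      ] e [0.08228212 0.99660908] place at -22 foot gap [590.01064894  23.32546415] yaw 85.28024561987021
```

Emit:
{"fn": "apply_moves", "kwargs": {"increments": [{"tx": -0.005, "ty": 0.025, "tz": 0.0, "rx": 0.0, "ry": 0.0, "rz": -0.15, "claw": 0.0}, {"tx": -0.011, "ty": 0.055, "tz": 0.0, "rx": 0.0, "ry": 0.0, "rz": -0.35, "claw": 0.0}, {"tx": -0.018, "ty": 0.09, "tz": 0.0, "rx": 0.0, "ry": 0.0, "rz": -0.55, "claw": 0.0}, {"tx": -0.026, "ty": 0.125, "tz": 0.0, "rx": 0.0, "ry": 0.0, "rz": -0.75, "claw": 0.0}, {"tx": -0.034, "ty": 0.16, "tz": 0.0, "rx": 0.0, "ry": 0.0, "rz": -0.95, "claw": 0.0}, {"tx": -0.042, "ty": 0.195, "tz": 0.0, "rx": 0.0, "ry": 0.0, "rz": -1.15, "claw": 0.0}, {"tx": -0.049, "ty": 0.23, "tz": 0.0, "rx": 0.0, "ry": 0.0, "rz": -1.35, "claw": 0.0}, {"tx": -0.054, "ty": 0.255, "tz": 0.0, "rx": 0.0, "ry": 0.0, "rz": -1.54, "claw": 0.0}, {"tx": -0.0562, "ty": 0.2674, "tz": -0.015, "rx": 0.0, "ry": 0.0, "rz": -1.54, "claw": 0.0}, {"tx": -0.0562, "ty": 0.2674, "tz": -0.035, "rx": 0.0, "ry": 0.0, "rz": -1.54, "claw": 0.0}, {"tx": -0.0562, "ty": 0.2674, "tz": -0.055, "rx": 0.0, "ry": 0.0, "rz": -1.54, "claw": 0.0}, {"tx": -0.0562, "ty": 0.2674, "tz": -0.06, "rx": 0.0, "ry": 0.0, "rz": -1.54, "claw": 0.0}]}}

```text
clock: 6.6
eef_pos: [587.3, 20.4, 112.4]
tool_rot: [-3.136, 0.001, 1.489]
force: [-0.9, -0.5, -0.5]
width: 32.7
```

```bash
python3 - <<'E'
from h import *
s=cv2.cvtColor(get_image('side'),cv2.COLOR_RGB2BGR)
cv2.imwrite('pics/s4.png',s)
r=read_state();print(r['clock'],r['eef_pos'],r['tool_rot'],r['force'],r['width'])
cv2.imwrite('pics/c7.png',cv2.resize(s[100:220,220:330],(660,720)[::1],interpolation=cv2.INTER_CUBIC)[120:])
E
```

```text
6.65 [587.77572801  20.03991213 112.74703838] [-3.13657995e+00  8.17118911e-04  1.48872970e+00] [-0.16134179  0.53594591  0.52425422] 32.494916201795604
```

View pics/c7.png

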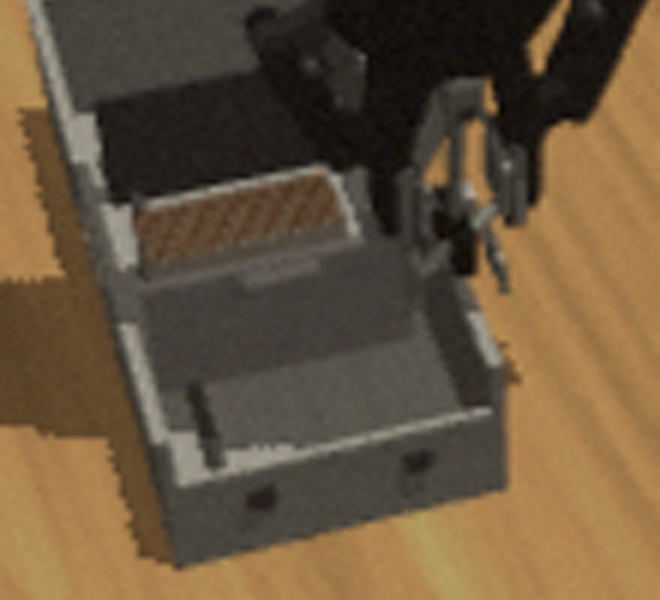

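The clip is over the rim. Its foot is at (462,268), between the jaws at (430,265) and (500,285), and the bare rim runs on from (470,300). I'll lower it.

Emit:
{"fn": "apply_moves", "kwargs": {"increments": [{"tx": 0.0, "ty": 0.0, "tz": 0.0, "rx": 0.0, "ry": 0.0, "rz": 0.0, "claw": 0.0}, {"tx": 0.0, "ty": 0.0, "tz": -0.006, "rx": 0.0, "ry": 0.0, "rz": 0.0, "claw": 0.0}, {"tx": 0.0, "ty": 0.0, "tz": -0.012, "rx": 0.0, "ry": 0.0, "rz": 0.0, "claw": 0.0}, {"tx": 0.0, "ty": 0.0, "tz": -0.018, "rx": 0.0, "ry": 0.0, "rz": 0.0, "claw": 0.0}, {"tx": 0.0, "ty": 0.0, "tz": -0.022, "rx": 0.0, "ry": 0.0, "rz": 0.0, "claw": 0.0}, {"tx": 0.0, "ty": 0.0, "tz": -0.024, "rx": 0.0, "ry": 0.0, "rz": 0.0, "claw": 0.0}, {"tx": 0.0, "ty": 0.0, "tz": -0.024, "rx": 0.0, "ry": 0.0, "rz": 0.0, "claw": 0.0}, {"tx": 0.0, "ty": 0.0, "tz": -0.024, "rx": 0.0, "ry": 0.0, "rz": 0.0, "claw": 0.0}]}}

```text
clock: 7.45
eef_pos: [589.8, 19.9, 91.4]
tool_rot: [3.141, -0.0, 1.489]
force: [-0.5, -0.1, -0.2]
width: 33.1
```

Emit:
{"fn": "apply_moves", "kwargs": {"increments": [{"tx": 0.0, "ty": 0.0, "tz": -0.001, "rx": 0.0, "ry": 0.0, "rz": 0.0, "claw": 0.0}, {"tx": 0.0, "ty": 0.0, "tz": -0.002, "rx": 0.0, "ry": 0.0, "rz": 0.0, "claw": 0.0}, {"tx": 0.0, "ty": 0.0, "tz": -0.003, "rx": 0.0, "ry": 0.0, "rz": 0.0, "claw": 0.0}, {"tx": 0.0, "ty": 0.0, "tz": -0.003, "rx": 0.0, "ry": 0.0, "rz": 0.0, "claw": 0.0}, {"tx": 0.0, "ty": 0.0, "tz": -0.003, "rx": 0.0, "ry": 0.0, "rz": 0.0, "claw": 0.0}]}}

```text
clock: 7.95
eef_pos: [589.7, 20.0, 88.3]
tool_rot: [-3.142, -0.0, 1.489]
force: [0.5, -0.1, 0.3]
width: 32.6
```

Emit:
{"fn": "apply_moves", "kwargs": {"increments": [{"tx": 0.0, "ty": 0.0, "tz": -0.0005, "rx": 0.0, "ry": 0.0, "rz": 0.0, "claw": 0.0}, {"tx": 0.0, "ty": 0.0, "tz": -0.001, "rx": 0.0, "ry": 0.0, "rz": 0.0, "claw": 0.0}, {"tx": 0.0, "ty": 0.0, "tz": -0.001, "rx": 0.0, "ry": 0.0, "rz": 0.0, "claw": 0.0}, {"tx": 0.0, "ty": 0.0, "tz": -0.001, "rx": 0.0, "ry": 0.0, "rz": 0.0, "claw": 0.0}]}}

```text
clock: 8.35
eef_pos: [589.7, 20.0, 87.3]
tool_rot: [-3.142, -0.0, 1.489]
force: [0.4, 0.6, -1.2]
width: 32.9
```

Emit:
{"fn": "apply_moves", "kwargs": {"increments": [{"tx": 0.0, "ty": 0.0, "tz": -0.0005, "rx": 0.0, "ry": 0.0, "rz": 0.0, "claw": 0.0}, {"tx": 0.0, "ty": 0.0, "tz": -0.0005, "rx": 0.0, "ry": 0.0, "rz": 0.0, "claw": 0.0}, {"tx": 0.0, "ty": 0.0, "tz": -0.0005, "rx": 0.0, "ry": 0.0, "rz": 0.0, "claw": 0.0}]}}

```text
clock: 8.65
eef_pos: [589.7, 20.0, 86.8]
tool_rot: [3.142, -0.0, 1.489]
force: [-0.3, 0.6, -0.3]
width: 32.7
```

Emit:
{"fn": "apply_moves", "kwargs": {"increments": [{"tx": 0.0, "ty": 0.0, "tz": -0.0005, "rx": 0.0, "ry": 0.0, "rz": 0.0, "claw": 0.0}, {"tx": 0.0, "ty": 0.0, "tz": -0.0005, "rx": 0.0, "ry": 0.0, "rz": 0.0, "claw": 0.0}, {"tx": 0.0, "ty": 0.0, "tz": -0.0005, "rx": 0.0, "ry": 0.0, "rz": 0.0, "claw": 0.0}]}}

```text
clock: 8.95
eef_pos: [589.7, 20.0, 86.3]
tool_rot: [3.142, -0.0, 1.489]
force: [-0.1, -0.6, -0.7]
width: 33.0
```

Emit:
{"fn": "apply_moves", "kwargs": {"increments": [{"tx": 0.0, "ty": 0.0, "tz": -0.0005, "rx": 0.0, "ry": 0.0, "rz": 0.0, "claw": 0.0}, {"tx": 0.0, "ty": 0.0, "tz": -0.0005, "rx": 0.0, "ry": 0.0, "rz": 0.0, "claw": 0.0}, {"tx": 0.0, "ty": 0.0, "tz": -0.0005, "rx": 0.0, "ry": 0.0, "rz": 0.0, "claw": 0.0}]}}

```text
clock: 9.25
eef_pos: [589.7, 20.0, 85.8]
tool_rot: [-3.142, -0.0, 1.489]
force: [-0.5, 0.9, -0.0]
width: 32.8
```

Emit:
{"fn": "apply_moves", "kwargs": {"increments": [{"tx": 0.0, "ty": 0.0, "tz": -0.0005, "rx": 0.0, "ry": 0.0, "rz": 0.0, "claw": 0.0}, {"tx": 0.0, "ty": 0.0, "tz": -0.0005, "rx": 0.0, "ry": 0.0, "rz": 0.0, "claw": 0.0}, {"tx": 0.0, "ty": 0.0, "tz": -0.0005, "rx": 0.0, "ry": 0.0, "rz": 0.0, "claw": 0.0}]}}

```text
clock: 9.55
eef_pos: [589.7, 20.0, 85.3]
tool_rot: [-3.142, -0.0, 1.489]
force: [-0.3, 0.0, -0.3]
width: 32.8
```

Emit:
{"fn": "apply_moves", "kwargs": {"increments": [{"tx": 0.0, "ty": 0.0, "tz": -0.0005, "rx": 0.0, "ry": 0.0, "rz": 0.0, "claw": 0.0}, {"tx": 0.0, "ty": 0.0, "tz": -0.0005, "rx": 0.0, "ry": 0.0, "rz": 0.0, "claw": 0.0}, {"tx": 0.0, "ty": 0.0, "tz": -0.0005, "rx": 0.0, "ry": 0.0, "rz": 0.0, "claw": 0.0}]}}

```text
clock: 9.85
eef_pos: [589.7, 20.0, 84.8]
tool_rot: [3.142, -0.0, 1.489]
force: [-0.0, 0.6, -0.4]
width: 32.9
```

Emit:
{"fn": "apply_moves", "kwargs": {"increments": [{"tx": 0.0, "ty": 0.0, "tz": -0.0005, "rx": 0.0, "ry": 0.0, "rz": 0.0, "claw": 0.0}, {"tx": 0.0, "ty": 0.0, "tz": -0.0005, "rx": 0.0, "ry": 0.0, "rz": 0.0, "claw": 0.0}, {"tx": 0.0, "ty": 0.0, "tz": -0.0005, "rx": 0.0, "ry": 0.0, "rz": 0.0, "claw": 0.0}]}}

```text
clock: 10.15
eef_pos: [589.7, 20.0, 84.3]
tool_rot: [-3.142, -0.0, 1.489]
force: [-0.1, -1.2, -0.7]
width: 32.5
```

```bash
python3 - <<'E'
from h import *
s=cv2.cvtColor(get_image('side'),cv2.COLOR_RGB2BGR)
cv2.imwrite('pics/s5.png',s)
r=read_state();print(r['eef_pos'],r['force'],r['torque'])
cv2.imwrite('pics/c8.png',cv2.resize(s[115:175,265:325],(600,600),interpolation=cv2.INTER_CUBIC))
E
```

```text
[589.68089371  20.00260149  84.28865189] [-0.81267895  0.17236454 -0.49777598] [-0.02244784 -0.0181772   0.06584825]
```

View pics/c8.png

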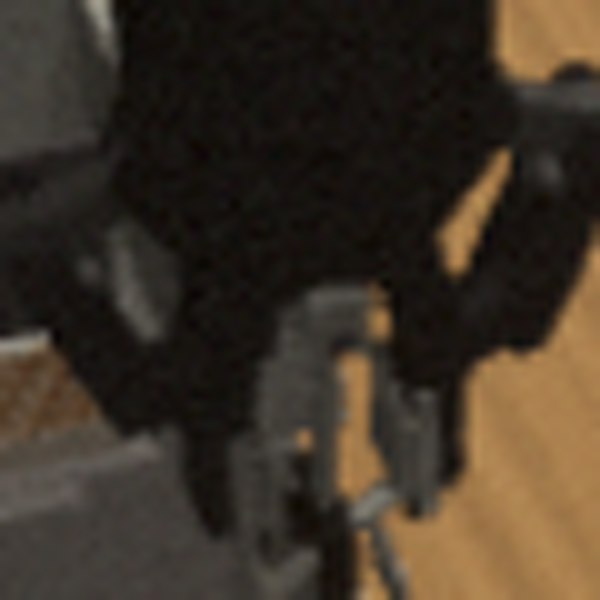

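```bash
python3 - <<'E'
from h import *
a=cv2.imread('pics/s5.png')[150:190,275:315];b=cv2.imread('pics/s4.png')[130:180,280:320]
cv2.imwrite('pics/c9.png',np.hstack([cv2.resize(a,(400,400),interpolation=cv2.INTER_CUBIC),cv2.resize(b,(400,500),interpolation=cv2.INTER_CUBIC)[100:]]))
p=np.array([589.7,20,0]);e=np.array([.0823,.9966,0])
f=lambda P:tuple(((np.array(proj('side',P))+.5-[275,150])*10).astype(int))
print('rim centre y=-15,20,55',[f([588.08+.08256*y,y,70]) for y in(-15,5,20,35,55)])
print('foot near end z66.5..70',f(p-15*e+[0,0,67]),f(p-15*e+[0,0,70]))
E
```

```text
rim centre y=-15,20,55 [(np.int64(273), np.int64(316)), (np.int64(246), np.int64(255)), (np.int64(228), np.int64(209)), (np.int64(208), np.int64(165)), (np.int64(183), np.int64(106))]
foot near end z66.5..70 (np.int64(246), np.int64(264)) (np.int64(246), np.int64(254))
```

View pics/c9.png

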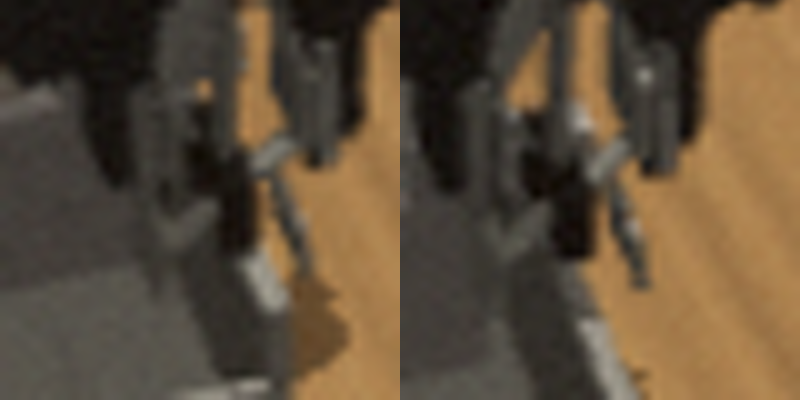

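The foot's near bottom edge is at (238,250), directly over where the rim starts at (255,265). It is about to touch and perhaps 1–2 mm toward -x, so I'll shift +1 mm in x and keep lowering.

Emit:
{"fn": "apply_moves", "kwargs": {"increments": [{"tx": 0.001, "ty": 0.0, "tz": 0.0, "rx": 0.0, "ry": 0.0, "rz": 0.0, "claw": 0.0}, {"tx": 0.001, "ty": 0.0, "tz": -0.0005, "rx": 0.0, "ry": 0.0, "rz": 0.0, "claw": 0.0}, {"tx": 0.001, "ty": 0.0, "tz": -0.0005, "rx": 0.0, "ry": 0.0, "rz": 0.0, "claw": 0.0}, {"tx": 0.001, "ty": 0.0, "tz": -0.0005, "rx": 0.0, "ry": 0.0, "rz": 0.0, "claw": 0.0}]}}

```text
clock: 10.6
eef_pos: [590.7, 20.0, 83.8]
tool_rot: [-3.141, -0.0, 1.489]
force: [-0.4, 0.3, -1.9]
width: 33.0
```

Emit:
{"fn": "apply_moves", "kwargs": {"increments": [{"tx": 0.0, "ty": 0.0, "tz": -0.0005, "rx": 0.0, "ry": 0.0, "rz": 0.0, "claw": 0.0}, {"tx": 0.0, "ty": 0.0, "tz": -0.0005, "rx": 0.0, "ry": 0.0, "rz": 0.0, "claw": 0.0}, {"tx": 0.0, "ty": 0.0, "tz": -0.0005, "rx": 0.0, "ry": 0.0, "rz": 0.0, "claw": 0.0}]}}

```text
clock: 10.9
eef_pos: [590.7, 20.0, 83.3]
tool_rot: [3.142, -0.0, 1.489]
force: [-0.2, -0.2, -0.7]
width: 32.6
```

Emit:
{"fn": "apply_moves", "kwargs": {"increments": [{"tx": 0.0, "ty": 0.0, "tz": -0.0005, "rx": 0.0, "ry": 0.0, "rz": 0.0, "claw": 0.0}, {"tx": 0.0, "ty": 0.0, "tz": -0.0005, "rx": 0.0, "ry": 0.0, "rz": 0.0, "claw": 0.0}, {"tx": 0.0, "ty": 0.0, "tz": -0.0005, "rx": 0.0, "ry": 0.0, "rz": 0.0, "claw": 0.0}]}}

```text
clock: 11.2
eef_pos: [590.7, 20.0, 82.8]
tool_rot: [-3.142, -0.0, 1.489]
force: [0.2, 0.6, -0.8]
width: 32.8
```

Emit:
{"fn": "apply_moves", "kwargs": {"increments": [{"tx": 0.0, "ty": 0.0, "tz": -0.0005, "rx": 0.0, "ry": 0.0, "rz": 0.0, "claw": 0.0}, {"tx": 0.0, "ty": 0.0, "tz": -0.0005, "rx": 0.0, "ry": 0.0, "rz": 0.0, "claw": 0.0}, {"tx": 0.0, "ty": 0.0, "tz": -0.0005, "rx": 0.0, "ry": 0.0, "rz": 0.0, "claw": 0.0}]}}

```text
clock: 11.5
eef_pos: [590.7, 20.0, 82.3]
tool_rot: [-3.142, -0.0, 1.489]
force: [-0.1, 0.1, -0.9]
width: 33.0
```

Emit:
{"fn": "apply_moves", "kwargs": {"increments": [{"tx": 0.0, "ty": 0.0, "tz": -0.0005, "rx": 0.0, "ry": 0.0, "rz": 0.0, "claw": 0.0}, {"tx": 0.0, "ty": 0.0, "tz": -0.0005, "rx": 0.0, "ry": 0.0, "rz": 0.0, "claw": 0.0}, {"tx": 0.0, "ty": 0.0, "tz": -0.0005, "rx": 0.0, "ry": 0.0, "rz": 0.0, "claw": 0.0}]}}

```text
clock: 11.8
eef_pos: [590.7, 20.0, 81.8]
tool_rot: [-3.142, -0.0, 1.489]
force: [0.6, -0.1, -0.7]
width: 32.7
```

Emit:
{"fn": "apply_moves", "kwargs": {"increments": [{"tx": 0.0, "ty": 0.0, "tz": -0.0005, "rx": 0.0, "ry": 0.0, "rz": 0.0, "claw": 0.0}, {"tx": 0.0, "ty": 0.0, "tz": -0.0005, "rx": 0.0, "ry": 0.0, "rz": 0.0, "claw": 0.0}, {"tx": 0.0, "ty": 0.0, "tz": -0.0005, "rx": 0.0, "ry": 0.0, "rz": 0.0, "claw": 0.0}]}}

```text
clock: 12.1
eef_pos: [590.7, 20.0, 81.3]
tool_rot: [-3.142, -0.0, 1.489]
force: [-0.0, -0.4, -0.2]
width: 32.6
```

```bash
python3 - <<'E'
from h import *
s=cv2.cvtColor(get_image('side'),cv2.COLOR_RGB2BGR)
cv2.imwrite('pics/s6.png',s)
r=read_state();print(r['eef_pos'],r['force'],r['torque'])
# brightness map near foot/rim: rows x cols for s5 and s6
for n in('s5','s6'):
    g=cv2.cvtColor(cv2.imread(f'pics/{n}.png'),cv2.COLOR_BGR2GRAY);print(n);print('     ',*range(290,309))
    for v in range(166,186):print(v,*[f'{x:3d}' for x in g[v,290:309]])
E
```

```text
[590.68009595  19.9854361   81.29246865] [-0.43241411 -0.15047658 -1.36261975] [ 0.00754775 -0.01015392  0.03100541]
s5
      290 291 292 293 294 295 296 297 298 299 300 301 302 303 304 305 306 307 308
166  59  55  59  39  19  18  20  28  25  45 101 115  92 106 116  79  45  87 103
167  54  53  54  44  25  18  16  24  26  37  66  70  75 105 129 126 119 125 132
168  53  32  49  40  24  22  22  24  27  27  63 113  71  97 121 131 134 135 137
169  49  32  45  47  41  39  34  20  20  22  52 100  67  84 112 129 131 132 131
170  59  40  48  47  64  78  65  20  20  24  49  97  81  70 101 128 131 130 132
171  66  58  53  71  80  76  60  25  20  22  50 100  78  58 100 135 128 129 133
172  66  78  77  78  77  68  43  17  19  24  52 112 120  53  85 117 128 130 131
173  59  76  84  77  71  53  42  21  23  19  51 111 129  79  60  95 128 128 128
174  58  69  75  67  53  50  43  20  25  26  72 139 140 116  51  84 119 130 128
175  56  58  57  49  46  51  41  32  41  62 101 149 142 130  81  79 112 132 129
176  55  58  56  44  48  46  47  43  61 105 145 148 145 135 101  74 110 136 132
177  54  63  65  5
[... 1686 characters left out ...]
  45  48  46  47  50  86 147 144 144 142 129  72  77 100 135
178  58  58  61  60  47  50  46  46  45  65 118 147 140 110  90  73  74  90 133
179  63  59  60  60  45  46  45  47  49  50  90 150 149 131  75  80  79  78 100
180  80  63  74  77  56  50  46  50  44  49  66 117 140 111  84  82  83  82  93
181  80  79  81  80  61  46  49  46  48  45  52  67  86  75  81  79  76  77  78
182  86  86  83  85  76  47  46  48  48  47  47  54  66  69  77  78  78  84  78
183  85  84  84  85  80  60  48  46  49  48  50  54  68  67  76  77  79  79  76
184  83  83  84  85  84  71  46  48  46  47  48  58  67  70  72  81  78  78  82
185  83  86  88  83  85  77  50  46  46  44  49  57  67  71  77  78  79  78  79
```

```bash
python3 - <<'E'
from h import *
for n in('s6',):
    g=cv2.cvtColor(cv2.imread(f'pics/{n}.png'),cv2.COLOR_BGR2HSV);print(n,'S/V');print('       ',*[f'{u:7d}' for u in range(295,307)])
    for v in range(164,181):print(v,*[f'{x[1]:3d}/{x[2]:3d}' for x in g[v,295:307]])
for y in (-17.5,-10,0,10,20):print(y,proj('side',[588.08+.08256*y-3,y,70]),proj('side',[588.08+.08256*y+3,y,70]))
E
```

```text
s6 S/V
            295     296     297     298     299     300     301     302     303     304     305     306
164  62/ 37  54/ 38  58/ 57  71/ 72 125/126 138/165 135/160 104/123  45/ 96  33/102  48/ 59  38/ 68
165  77/ 30  60/ 34  46/ 56  58/ 62  94/ 73 105/117  96/130  38/126  29/115  37/ 97  72/ 89  42/ 67
166 121/ 21 112/ 25  55/ 42  57/ 40  79/ 42  50/ 81  38/127  30/120  51/104 105/119 120/117  56/ 41
167 128/ 24 107/ 19 108/ 26 109/ 28  57/ 40  31/ 83  25/122  35/ 96  80/102 142/153 137/143 132/ 77
168 146/ 21  98/ 26  88/ 26  69/ 26 111/ 30  43/ 53  43/ 94  68/ 90  70/ 95 120/138 138/161 137/156
169  85/ 30 127/ 22  91/ 28  94/ 27  76/ 27 121/ 40 110/ 88  93/ 93  67/ 87 116/136 141/163 136/167
170  35/ 59  27/ 67  71/ 36 112/ 25  82/ 25 131/ 35 129/ 81 118/121  43/ 71  93/115 139/162 139/162
171  29/ 79  32/ 72  67/ 42 122/ 23  94/ 27 132/ 31 135/ 91 136/152  43/ 59  64/ 99 115/140 139/162
172  42/ 86  31/ 83  60/ 34 138/ 24 147/ 26 120/ 32 145/ 93 140/153  35/ 58  41/113  62/157 143/161
173  36/ 71  39/ 59  88/ 26 153/ 25  73/ 28 119/ 43 133/113 135/160 111/ 87  43/ 77  51/1
[... 418 characters left out ...]
/ 53  51/ 50  60/ 51  68/ 49  41/ 68  31/123  30/153  38/147 103/131 139/114 114/ 87 106/ 87
179  47/ 49  53/ 48  46/ 50  49/ 52  52/ 54  38/ 95  26/154  30/154  47/140 146/ 98 134/ 99 137/ 99
180  39/ 52  60/ 51  47/ 54  43/ 47  63/ 53  47/ 70  33/122  28/145  47/119 118/104 140/106 134/103
-17.5 (np.float64(300.9), np.float64(182.3)) (np.float64(303.4), np.float64(181.6))
-10 (np.float64(299.9), np.float64(180.0)) (np.float64(302.4), np.float64(179.2))
0 (np.float64(298.6), np.float64(176.9)) (np.float64(301.1), np.float64(176.1))
10 (np.float64(297.3), np.float64(173.8)) (np.float64(299.8), np.float64(173.1))
20 (np.float64(296.0), np.float64(170.8)) (np.float64(298.5), np.float64(170.1))
```

Emit:
{"fn": "apply_moves", "kwargs": {"increments": [{"tx": 0.001, "ty": 0.0, "tz": 0.0, "rx": 0.0, "ry": 0.0, "rz": 0.0, "claw": 0.0}, {"tx": 0.002, "ty": 0.0, "tz": -0.0003, "rx": 0.0, "ry": 0.0, "rz": 0.0, "claw": 0.0}, {"tx": 0.002, "ty": 0.0, "tz": -0.0005, "rx": 0.0, "ry": 0.0, "rz": 0.0, "claw": 0.0}, {"tx": 0.002, "ty": 0.0, "tz": -0.0005, "rx": 0.0, "ry": 0.0, "rz": 0.0, "claw": 0.0}]}}

```text
clock: 12.55
eef_pos: [592.8, 20.0, 81.1]
tool_rot: [3.141, -0.0, 1.489]
force: [-1.2, 0.1, 3.8]
width: 32.7
```

Emit:
{"fn": "apply_moves", "kwargs": {"increments": [{"tx": 0.0, "ty": 0.0, "tz": -0.0004, "rx": 0.0, "ry": 0.0, "rz": 0.0, "claw": 0.0}, {"tx": 0.0, "ty": 0.0, "tz": -0.0004, "rx": 0.0, "ry": 0.0, "rz": 0.0, "claw": 0.0}, {"tx": 0.0, "ty": 0.0, "tz": -0.0004, "rx": 0.0, "ry": 0.0, "rz": 0.0, "claw": 0.0}]}}

```text
clock: 12.85
eef_pos: [592.8, 20.0, 81.0]
tool_rot: [3.141, -0.0, 1.489]
force: [-1.9, 0.1, 6.3]
width: 32.8
```

```bash
cat > st.py <<'E'
from h import *
F=[];T=[]
s=cv2.cvtColor(get_image('side'),cv2.COLOR_RGB2BGR)
r=read_state();print(r['eef_pos'].round(2),r['tool_rot'].round(4),r['force'].round(2),r['torque'].round(3),r['width'])
import sys;cv2.imwrite(sys.argv[1],s)
E
python3 st.py pics/s7.png; python3 - <<'E'
from h import *
g=cv2.cvtColor(cv2.imread('pics/s7.png'),cv2.COLOR_BGR2HSV)
for v in range(172,180):print(v,*[f'{x[1]:3d}/{x[2]:3d}' for x in g[v,295:307]])
E
```

```text
[592.85  19.98  81.04] [ 3.1411e+00 -3.0000e-04  1.4886e+00] [-1.35  0.01  6.01] [ 0.042  0.41  -0.006] 32.657434926145896
172  31/ 83  45/ 85  36/ 79  71/ 25 106/ 24  85/ 24 172/ 40 138/107 143/143  54/ 61  41/113  62/157
173  39/ 86  38/ 95  43/ 59 127/ 22  88/ 29 115/ 31 152/ 42 136/114 135/160 109/ 89  44/ 69  66/105
174  41/ 81  36/ 64  49/ 47 115/ 31 118/ 26 117/ 24 125/ 45 139/112 137/171 136/146  55/ 51  72/ 89
175  38/ 53  31/ 50  58/ 48  64/ 36  78/ 36  40/ 71  94/103 141/164 137/175 135/160 104/ 93  68/ 82
176  47/ 54  55/ 51  45/ 51  35/ 59  36/105  28/144  44/150 105/172 138/174 138/174 131/146  68/ 75
177  64/ 48  51/ 50  47/ 49  52/ 54  37/ 89  28/153  29/151  62/160 135/177 138/166 133/111  79/ 81
178  40/ 51  53/ 48  53/ 48  60/ 51  41/ 69  36/120  25/154  44/157 104/155 140/115 142/ 97 125/ 86
179  40/ 51  52/ 49  44/ 52  45/ 51  45/ 51  37/ 90  28/154  33/155  48/143 136/103 140/104 139/101
```

Contact: the foot rests on the rim at TCP z≈81.1 with about 6 N, and in the side view it is centred on the rim. I'll ease the load a little, and estimate the stop plate position from the first top image so the final approach can be slow.

Emit:
{"fn": "apply_moves", "kwargs": {"increments": [{"tx": 0.0, "ty": 0.0, "tz": 0.0003, "rx": 0.0, "ry": 0.0, "rz": 0.0, "claw": 0.0}, {"tx": 0.0, "ty": 0.0, "tz": 0.0003, "rx": 0.0, "ry": 0.0, "rz": 0.0, "claw": 0.0}]}}

```text
clock: 13.1
eef_pos: [592.9, 20.0, 81.1]
tool_rot: [3.141, -0.0, 1.489]
force: [-1.2, 0.4, 6.3]
width: 32.7
```

```bash
python3 - <<'E'
from h import *
g=cv2.cvtColor(cv2.imread('pics/top0.png'),cv2.COLOR_BGR2HSV)
for v in(222,230,238,244):print(v,[f'{u}:{g[v,u,1]}/{g[v,u,2]}' for u in list(range(182,202))+list(range(212,240))])
e=np.array([.0823,.9966])
for nm,u,v,z in [('face bottom',196.3,233,3),('face top?',191.7,233,60),('cards front top',217.4,235,55),('cards back top',232,235,55),('lugback',245,208,72)]:
    print(nm,onz('top',u,v,z), 's=',(onz('top',u,v,z)[:2]@e).round(1))
print(read_state()['force'],read_state()['eef_pos'])
E
```

```text
222 ['182:22/153', '183:22/130', '184:23/102', '185:21/84', '186:19/81', '187:18/83', '188:19/82', '189:19/80', '190:22/71', '191:25/52', '192:23/33', '193:20/25', '194:29/26', '195:20/50', '196:23/98', '197:20/140', '198:19/158', '199:20/163', '200:20/163', '201:20/163', '212:19/163', '213:19/163', '214:19/163', '215:19/163', '216:20/163', '217:27/162', '218:35/160', '219:34/159', '220:34/158', '221:39/158', '222:42/159', '223:37/160', '224:27/159', '225:31/158', '226:38/155', '227:39/155', '228:36/156', '229:31/154', '230:27/150', '231:23/145', '232:19/148', '233:17/154', '234:16/160', '235:16/162', '236:16/155', '237:16/140', '238:12/132', '239:6/134']
230 ['182:21/134', '183:19/106', '184:20/88', '185:21/84', '186:19/82', '187:19/82', '188:18/83', '189:20/75', '190:18/56', '191:15/35', '192:11/24', '193:21/24', '194:24/42', '195:22/92', '196:22/137', '197:19/157', '198:19/162', '199:20/163', '200:19/163', '201:19/163', '212:20/163', '213:20/163', '214:20/163', '215:20/163', '216:22/162', '217:29/160', '218:44/155', '219:64/151', '220:62/152', '221:46/154', '222:43/154', '223:54/1
[... 1124 characters left out ...]
62', '200:20/162', '201:22/163', '212:22/163', '213:20/163', '214:20/163', '215:25/162', '216:32/160', '217:42/158', '218:58/153', '219:66/151', '220:60/153', '221:56/150', '222:56/149', '223:67/149', '224:66/151', '225:56/154', '226:55/152', '227:62/148', '228:70/139', '229:69/114', '230:58/83', '231:38/73', '232:24/108', '233:19/144', '234:18/159', '235:14/161', '236:8/158', '237:3/155', '238:2/142', '239:5/113']
face bottom [545.7 190.4   3. ] s= 234.7
face top? [541.7 187.8  60. ] s= 231.7
cards front top [536.2 128.   55. ] s= 171.7
cards back top [535.6  93.3  55. ] s= 137.1
lugback [597.7  60.2  72. ] s= 109.2
[-1.15821783  0.39225189  6.30621515] [592.8582398  19.998497   81.0571342]
```

Emit:
{"fn": "apply_moves", "kwargs": {"increments": [{"tx": 0.0003, "ty": 0.004, "tz": 0.0003, "rx": 0.0, "ry": 0.0, "rz": 0.0, "claw": 0.0}, {"tx": 0.0007, "ty": 0.008, "tz": 0.0003, "rx": 0.0, "ry": 0.0, "rz": 0.0, "claw": 0.0}, {"tx": 0.001, "ty": 0.012, "tz": 0.0003, "rx": 0.0, "ry": 0.0, "rz": 0.0, "claw": 0.0}, {"tx": 0.0013, "ty": 0.016, "tz": 0.0003, "rx": 0.0, "ry": 0.0, "rz": 0.0, "claw": 0.0}, {"tx": 0.0015, "ty": 0.018, "tz": 0.0003, "rx": 0.0, "ry": 0.0, "rz": 0.0, "claw": 0.0}, {"tx": 0.0015, "ty": 0.018, "tz": 0.0003, "rx": 0.0, "ry": 0.0, "rz": 0.0, "claw": 0.0}]}}

```text
clock: 13.7
eef_pos: [594.4, 38.7, 81.1]
tool_rot: [3.141, -0.0, 1.489]
force: [0.6, -0.0, 3.3]
width: 32.8
```

```bash
python3 st.py pics/s8.png
```

```text
[594.47  38.67  81.08] [ 3.1411e+00 -7.0000e-04  1.4892e+00] [ 0.83 -0.31  3.31] [-0.064 -0.154 -0.051] 32.664902662924284
```

Emit:
{"fn": "apply_moves", "kwargs": {"increments": [{"tx": 0.0003, "ty": 0.004, "tz": 0.0, "rx": 0.0, "ry": 0.0, "rz": 0.0, "claw": 0.0}, {"tx": 0.0007, "ty": 0.008, "tz": 0.0, "rx": 0.0, "ry": 0.0, "rz": 0.0, "claw": 0.0}, {"tx": 0.001, "ty": 0.012, "tz": 0.0, "rx": 0.0, "ry": 0.0, "rz": 0.0, "claw": 0.0}, {"tx": 0.0013, "ty": 0.016, "tz": 0.0, "rx": 0.0, "ry": 0.0, "rz": 0.0, "claw": 0.0}, {"tx": 0.0017, "ty": 0.02, "tz": 0.0, "rx": 0.0, "ry": 0.0, "rz": 0.0, "claw": 0.0}, {"tx": 0.002, "ty": 0.024, "tz": 0.0, "rx": 0.0, "ry": 0.0, "rz": 0.0, "claw": 0.0}, {"tx": 0.0023, "ty": 0.028, "tz": 0.0, "rx": 0.0, "ry": 0.0, "rz": 0.0, "claw": 0.0}, {"tx": 0.0025, "ty": 0.03, "tz": 0.0, "rx": 0.0, "ry": 0.0, "rz": 0.0, "claw": 0.0}, {"tx": 0.0025, "ty": 0.03, "tz": 0.0, "rx": 0.0, "ry": 0.0, "rz": 0.0, "claw": 0.0}]}}

```text
clock: 14.65
eef_pos: [596.9, 68.5, 81.1]
tool_rot: [3.141, -0.0, 1.489]
force: [0.2, -2.3, 4.4]
width: 32.9
```

```bash
python3 st.py pics/s9.png; python3 - <<'E'
from h import *
t=get_image('top')[:,:,::-1];cv2.imwrite('pics/t9.png',t)
g=cv2.cvtColor(t,cv2.COLOR_BGR2HSV)
for v in(252,256,258,260):print(v,[f'{u}:{g[v,u,1]}/{g[v,u,2]}' for u in range(222,252)])
E
```

```text
[596.82  68.5   81.05] [ 3.1414e+00 -5.0000e-04  1.4890e+00] [-0.24 -2.34  4.87] [-0.56  -0.091 -0.02 ] 32.90413637754189
252 ['222:75/122', '223:79/122', '224:79/123', '225:61/125', '226:41/124', '227:28/118', '228:25/102', '229:23/78', '230:26/60', '231:25/62', '232:21/87', '233:20/115', '234:18/129', '235:17/136', '236:16/141', '237:14/143', '238:16/144', '239:16/145', '240:14/147', '241:14/148', '242:14/150', '243:13/152', '244:13/153', '245:12/153', '246:13/156', '247:13/159', '248:14/163', '249:12/164', '250:12/164', '251:11/164']
256 ['222:36/112', '223:39/111', '224:41/113', '225:37/118', '226:28/120', '227:27/114', '228:27/95', '229:29/71', '230:27/66', '231:22/94', '232:19/131', '233:17/153', '234:16/160', '235:16/161', '236:16/162', '237:17/162', '238:17/162', '239:16/161', '240:16/158', '241:17/152', '242:17/150', '243:17/154', '244:15/153', '245:17/152', '246:15/151', '247:15/149', '248:16/144', '249:16/140', '250:17/139', '251:17/139']
258 ['222:24/117', '223:24/117', '224:24/117', '225:24/117', '226:24/117', '227:22/114', '228:25/103', '229:24/94', '230:23/100', '231:17/121', '232:16/148', '233:14/164', '234:15/170', '235:13/171', '236:13/171', '237:13/171', '238:14/170', '239:14/170', '240:13/171', '241:14/170', '242:14/170', '243:14/170', '244:14/170', '245:14/170', '246:12/170', '247:14/170', '248:12/170', '249:14/170', '250:14/170', '251:14/170']
260 ['222:24/117', '223:26/117', '224:24/116', '225:24/118', '226:23/122', '227:22/130', '228:21/134', '229:20/137', '230:19/146', '231:18/159', '232:17/167', '233:17/170', '234:16/171', '235:15/170', '236:16/171', '237:16/171', '238:16/171', '239:15/171', '240:15/170', '241:15/171', '242:15/171', '243:15/171', '244:15/171', '245:15/171', '246:13/171', '247:13/171', '248:13/171', '249:13/171', '250:13/171', '251:13/171']
```

Fy = -2.3 N, so the follower is being pushed. I'll continue in small steps over the stretch that is certainly free.

Emit:
{"fn": "apply_moves", "kwargs": {"increments": [{"tx": 0.0003, "ty": 0.004, "tz": 0.0, "rx": 0.0, "ry": 0.0, "rz": 0.0, "claw": 0.0}, {"tx": 0.0007, "ty": 0.008, "tz": 0.0, "rx": 0.0, "ry": 0.0, "rz": 0.0, "claw": 0.0}, {"tx": 0.001, "ty": 0.012, "tz": 0.0, "rx": 0.0, "ry": 0.0, "rz": 0.0, "claw": 0.0}, {"tx": 0.0013, "ty": 0.016, "tz": 0.0, "rx": 0.0, "ry": 0.0, "rz": 0.0, "claw": 0.0}, {"tx": 0.0017, "ty": 0.02, "tz": 0.0, "rx": 0.0, "ry": 0.0, "rz": 0.0, "claw": 0.0}, {"tx": 0.002, "ty": 0.024, "tz": 0.0, "rx": 0.0, "ry": 0.0, "rz": 0.0, "claw": 0.0}, {"tx": 0.0023, "ty": 0.028, "tz": 0.0, "rx": 0.0, "ry": 0.0, "rz": 0.0, "claw": 0.0}, {"tx": 0.0027, "ty": 0.032, "tz": 0.0, "rx": 0.0, "ry": 0.0, "rz": 0.0, "claw": 0.0}, {"tx": 0.003, "ty": 0.036, "tz": 0.0, "rx": 0.0, "ry": 0.0, "rz": 0.0, "claw": 0.0}, {"tx": 0.003, "ty": 0.036, "tz": 0.0, "rx": 0.0, "ry": 0.0, "rz": 0.0, "claw": 0.0}, {"tx": 0.003, "ty": 0.036, "tz": 0.0, "rx": 0.0, "ry": 0.0, "rz": 0.0, "claw": 0.0}]}}

```text
clock: 15.85
eef_pos: [599.8, 104.6, 81.1]
tool_rot: [3.141, -0.0, 1.489]
force: [-0.3, -2.6, 5.0]
width: 32.8
```

```bash
python3 st.py pics/s10.png; python3 - <<'E'
from h import *
t=get_image('top')[:,:,::-1];cv2.imwrite('pics/t10.png',t)
for n in('t9','t10','top0'):
    g=cv2.cvtColor(cv2.imread(f'pics/{n}.png'),cv2.COLOR_BGR2HSV)
    for v in(248,256,):print(n,v,[f'{u}:{g[v,u,1]}/{g[v,u,2]}' for u in range(188,250)])
E
```

```text
[599.84 104.57  81.06] [ 3.1413e+00 -5.0000e-04  1.4890e+00] [ 0.22 -2.23  4.97] [-0.612 -0.071  0.036] 32.66326173217965
t9 248 ['188:64/96', '189:64/95', '190:66/93', '191:64/91', '192:66/89', '193:65/86', '194:65/82', '195:64/80', '196:63/77', '197:65/74', '198:68/71', '199:69/67', '200:65/63', '201:50/66', '202:34/82', '203:28/101', '204:25/112', '205:24/116', '206:22/116', '207:24/117', '208:24/116', '209:22/116', '210:22/116', '211:22/116', '212:26/118', '213:32/118', '214:52/122', '215:68/124', '216:77/123', '217:87/123', '218:84/125', '219:74/127', '220:73/126', '221:78/124', '222:84/124', '223:79/126', '224:73/126', '225:63/125', '226:49/124', '227:33/122', '228:25/112', '229:23/88', '230:28/64', '231:26/58', '232:27/76', '233:26/100', '234:25/113', '235:24/117', '236:21/121', '237:19/137', '238:16/157', '239:17/168', '240:16/171', '241:16/171', '242:16/171', '243:15/171', '244:15/171', '245:15/171', '246:15/171', '247:15/171', '248:15/171', '249:13/171']
t9 256 ['188:64/87', '189:64/84', '190:66/81', '191:66/77', '192:70/76', '193:67/72', '194:70/69', '195:68/64', '196:59/6
[... 3509 characters left out ...]
16/163', '200:17/163', '201:16/163', '202:16/163', '203:17/163', '204:17/163', '205:17/163', '206:17/163', '207:17/163', '208:17/163', '209:17/163', '210:16/163', '211:16/163', '212:16/163', '213:17/163', '214:17/162', '215:18/155', '216:22/138', '217:31/123', '218:35/117', '219:35/117', '220:34/113', '221:41/112', '222:42/114', '223:41/117', '224:34/119', '225:36/120', '226:43/118', '227:49/115', '228:41/106', '229:30/95', '230:27/96', '231:21/121', '232:18/144', '233:17/154', '234:15/154', '235:8/155', '236:5/154', '237:4/140', '238:7/108', '239:17/77', '240:22/82', '241:21/110', '242:17/133', '243:18/145', '244:16/146', '245:18/145', '246:16/144', '247:16/141', '248:17/137', '249:15/133']
```

```bash
python3 - <<'E'
from h import *
e=np.array([.0823,.9966])
s=lambda u,v,z:(onz('top',u,v,z)[:2]@e).round(1)
print('plate bottom',s(193.4,248,2),s(193.4,248,5),'plate top',[s(188,248,z) for z in(50,60,70)])
print('cards front',s(198.6,248,52),s(198.6,248,56),'at start',s(215.7,248,54))
print('follower moved',s(215.8,250,70)-s(239.8,250,70))
E
```

```text
plate bottom 238.4 237.7 plate top [np.float64(239.4), np.float64(236.9), np.float64(234.4)]
cards front 213.9 213.0 at start 173.1
follower moved 55.999999999999986
```

Emit:
{"fn": "apply_moves", "kwargs": {"increments": [{"tx": 0.0002, "ty": 0.003, "tz": 0.0, "rx": 0.0, "ry": 0.0, "rz": 0.0, "claw": 0.0}, {"tx": 0.0005, "ty": 0.006, "tz": 0.0, "rx": 0.0, "ry": 0.0, "rz": 0.0, "claw": 0.0}, {"tx": 0.0007, "ty": 0.009, "tz": 0.0, "rx": 0.0, "ry": 0.0, "rz": 0.0, "claw": 0.0}, {"tx": 0.001, "ty": 0.012, "tz": 0.0, "rx": 0.0, "ry": 0.0, "rz": 0.0, "claw": 0.0}, {"tx": 0.0012, "ty": 0.014, "tz": 0.0, "rx": 0.0, "ry": 0.0, "rz": 0.0, "claw": 0.0}, {"tx": 0.0014, "ty": 0.017, "tz": 0.0, "rx": 0.0, "ry": 0.0, "rz": 0.0, "claw": 0.0}, {"tx": 0.0014, "ty": 0.017, "tz": 0.0, "rx": 0.0, "ry": 0.0, "rz": 0.0, "claw": 0.0}, {"tx": 0.0014, "ty": 0.017, "tz": 0.0, "rx": 0.0, "ry": 0.0, "rz": 0.0, "claw": 0.0}]}}

```text
clock: 16.75
eef_pos: [601.2, 120.8, 81.1]
tool_rot: [3.141, 0.0, 1.489]
force: [-0.1, -3.7, 4.9]
width: 32.6
```

Emit:
{"fn": "apply_moves", "kwargs": {"increments": [{"tx": 0.0, "ty": 0.0005, "tz": 0.0, "rx": 0.0, "ry": 0.0, "rz": 0.0, "claw": 0.0}, {"tx": 0.0001, "ty": 0.001, "tz": 0.0, "rx": 0.0, "ry": 0.0, "rz": 0.0, "claw": 0.0}, {"tx": 0.0001, "ty": 0.001, "tz": 0.0, "rx": 0.0, "ry": 0.0, "rz": 0.0, "claw": 0.0}]}}

```text
clock: 17.05
eef_pos: [601.2, 121.1, 81.1]
tool_rot: [3.142, 0.001, 1.488]
force: [0.0, -5.1, 5.4]
width: 32.6
```

Emit:
{"fn": "apply_moves", "kwargs": {"increments": [{"tx": 0.0, "ty": 0.0003, "tz": 0.0, "rx": 0.0, "ry": 0.0, "rz": 0.0, "claw": 0.0}, {"tx": 0.0, "ty": 0.0005, "tz": 0.0, "rx": 0.0, "ry": 0.0, "rz": 0.0, "claw": 0.0}, {"tx": 0.0, "ty": 0.0005, "tz": 0.0, "rx": 0.0, "ry": 0.0, "rz": 0.0, "claw": 0.0}]}}

```text
clock: 17.35
eef_pos: [601.2, 121.5, 81.1]
tool_rot: [3.142, 0.001, 1.488]
force: [0.4, -4.6, 5.2]
width: 32.4
```

```bash
python3 st.py pics/s11.png; python3 - <<'E'
from h import *
t=get_image('top')[:,:,::-1];cv2.imwrite('pics/t11.png',t);g=cv2.cvtColor(t,cv2.COLOR_BGR2HSV)
for v in(240,248,):print(v,[f'{u}:{g[v,u,1]}/{g[v,u,2]}' for u in range(180,214)])
for i in range(4):
    get_image('side');r=read_state();print(r['eef_pos'].round(2),r['force'].round(2))
E
```

```text
[601.25 121.59  81.08] [3.1414e+00 1.1000e-03 1.4881e+00] [ 1.12 -4.63  4.78] [-1.119 -0.043  0.014] 32.53525590324923
240 ['180:25/111', '181:24/94', '182:25/72', '183:22/59', '184:18/56', '185:19/55', '186:18/56', '187:19/55', '188:15/50', '189:20/39', '190:26/29', '191:62/41', '192:77/73', '193:83/102', '194:86/115', '195:82/121', '196:78/125', '197:74/124', '198:80/121', '199:83/123', '200:80/124', '201:75/125', '202:74/124', '203:71/122', '204:52/122', '205:37/124', '206:28/120', '207:25/111', '208:24/106', '209:25/103', '210:25/93', '211:26/87', '212:23/98', '213:23/110']
248 ['180:25/90', '181:22/69', '182:19/55', '183:15/50', '184:15/51', '185:19/53', '186:14/54', '187:20/51', '188:19/41', '189:26/30', '190:64/36', '191:85/69', '192:94/100', '193:87/117', '194:78/124', '195:72/124', '196:77/122', '197:86/122', '198:83/123', '199:73/125', '200:73/125', '201:79/122', '202:78/121', '203:56/123', '204:37/123', '205:29/115', '206:24/94', '207:29/70', '208:23/55', '209:28/54', '210:26/68', '211:28/92', '212:26/109', '213:24/117']
[601.24 121.54  81.07] [ 0.76 -4.71  6.02]
[601.26 121.54  81.08] [ 0.59 -5.86  5.46]
[601.21 121.56  81.06] [ 0.19 -4.99  5.72]
[601.24 121.54  81.09] [ 0.32 -4.25  5.34]
```

Emit:
{"fn": "apply_moves", "kwargs": {"increments": [{"tx": 0.0, "ty": 0.0004, "tz": 0.0, "rx": 0.0, "ry": 0.0, "rz": 0.0, "claw": 0.0}, {"tx": 0.0001, "ty": 0.0008, "tz": 0.0, "rx": 0.0, "ry": 0.0, "rz": 0.0, "claw": 0.0}, {"tx": 0.0001, "ty": 0.0008, "tz": 0.0, "rx": 0.0, "ry": 0.0, "rz": 0.0, "claw": 0.0}]}}

```text
clock: 17.95
eef_pos: [601.3, 122.3, 81.1]
tool_rot: [3.142, 0.001, 1.488]
force: [0.8, -5.2, 5.6]
width: 32.6
```

```bash
cat > f.py <<'E'
from cell import *
import numpy as np
L=[]
for i in range(4):
    get_image('side');r=read_state();L.append(np.r_[r['eef_pos'],r['force']])
print(r['clock'],np.mean(L,0).round(2),np.std(L,0).round(2)[3:],r['tool_rot'].round(4))
E
python3 f.py
```

```text
18.15 [ 6.0131e+02  1.2237e+02  8.1070e+01  3.3000e-01 -5.0200e+00  5.5000e+00] [0.48 0.35 0.41] [3.1415e+00 1.1000e-03 1.4881e+00]
```

The force is steady at about 5 N while it moves, so it is still sliding and not at the stop.

Emit:
{"fn": "apply_moves", "kwargs": {"increments": [{"tx": 0.0, "ty": 0.0005, "tz": 0.0, "rx": 0.0, "ry": 0.0, "rz": 0.0, "claw": 0.0}, {"tx": 0.0001, "ty": 0.001, "tz": 0.0, "rx": 0.0, "ry": 0.0, "rz": 0.0, "claw": 0.0}, {"tx": 0.0001, "ty": 0.001, "tz": 0.0, "rx": 0.0, "ry": 0.0, "rz": 0.0, "claw": 0.0}]}}

```text
clock: 18.45
eef_pos: [601.4, 123.4, 81.1]
tool_rot: [3.142, 0.001, 1.488]
force: [-0.3, -4.5, 5.4]
width: 32.8
```

```bash
python3 f.py
```

```text
18.65 [ 6.0139e+02  1.2339e+02  8.1080e+01  5.8000e-01 -4.9300e+00  5.4300e+00] [0.48 0.47 0.55] [3.1415e+00 1.1000e-03 1.4881e+00]
```

Emit:
{"fn": "apply_moves", "kwargs": {"increments": [{"tx": 0.0, "ty": 0.0005, "tz": 0.0, "rx": 0.0, "ry": 0.0, "rz": 0.0, "claw": 0.0}, {"tx": 0.0001, "ty": 0.001, "tz": 0.0, "rx": 0.0, "ry": 0.0, "rz": 0.0, "claw": 0.0}, {"tx": 0.0001, "ty": 0.001, "tz": 0.0, "rx": 0.0, "ry": 0.0, "rz": 0.0, "claw": 0.0}]}}

```text
clock: 18.95
eef_pos: [601.5, 124.4, 81.1]
tool_rot: [3.142, 0.001, 1.488]
force: [0.3, -5.0, 4.6]
width: 32.6
```

```bash
python3 f.py
```

```text
19.15 [ 6.0149e+02  1.2438e+02  8.1080e+01  3.7000e-01 -5.4500e+00  5.4200e+00] [0.27 0.27 0.12] [3.1416e+00 1.1000e-03 1.4881e+00]
```

Emit:
{"fn": "apply_moves", "kwargs": {"increments": [{"tx": 0.0, "ty": 0.0005, "tz": 0.0, "rx": 0.0, "ry": 0.0, "rz": 0.0, "claw": 0.0}, {"tx": 0.0001, "ty": 0.001, "tz": 0.0, "rx": 0.0, "ry": 0.0, "rz": 0.0, "claw": 0.0}, {"tx": 0.0001, "ty": 0.001, "tz": 0.0, "rx": 0.0, "ry": 0.0, "rz": 0.0, "claw": 0.0}]}}

```text
clock: 19.45
eef_pos: [601.6, 125.3, 81.1]
tool_rot: [-3.142, 0.001, 1.488]
force: [0.8, -4.7, 5.4]
width: 32.3
```

```bash
python3 f.py
```

```text
19.65 [ 6.0157e+02  1.2538e+02  8.1080e+01  2.9000e-01 -5.1900e+00  5.8500e+00] [0.4  0.82 0.46] [-3.1415e+00  1.1000e-03  1.4881e+00]
```

Emit:
{"fn": "apply_moves", "kwargs": {"increments": [{"tx": 0.0, "ty": 0.0005, "tz": 0.0, "rx": 0.0, "ry": 0.0, "rz": 0.0, "claw": 0.0}, {"tx": 0.0001, "ty": 0.001, "tz": 0.0, "rx": 0.0, "ry": 0.0, "rz": 0.0, "claw": 0.0}, {"tx": 0.0001, "ty": 0.001, "tz": 0.0, "rx": 0.0, "ry": 0.0, "rz": 0.0, "claw": 0.0}]}}

```text
clock: 19.95
eef_pos: [601.7, 126.4, 81.1]
tool_rot: [-3.142, 0.001, 1.488]
force: [0.3, -5.2, 5.7]
width: 32.7
```

```bash
python3 f.py; python3 - <<'E'
from h import *
t=get_image('top')[:,:,::-1];cv2.imwrite('pics/t12.png',t);g=cv2.cvtColor(t,cv2.COLOR_BGR2HSV)
for v in(248,):print(v,[f'{u}:{g[v,u,1]}/{g[v,u,2]}' for u in range(180,214)])
E
```

```text
20.15 [ 6.0164e+02  1.2635e+02  8.1070e+01  3.6000e-01 -4.6100e+00  5.7100e+00] [0.22 0.38 0.42] [-3.1415e+00  1.1000e-03  1.4881e+00]
248 ['180:23/89', '181:22/70', '182:19/54', '183:20/52', '184:20/51', '185:15/52', '186:19/54', '187:19/53', '188:35/51', '189:77/73', '190:88/102', '191:86/116', '192:82/122', '193:73/122', '194:75/123', '195:82/122', '196:84/122', '197:76/124', '198:71/125', '199:74/124', '200:72/124', '201:55/125', '202:37/124', '203:29/115', '204:25/93', '205:23/67', '206:24/54', '207:28/54', '208:30/68', '209:25/91', '210:24/108', '211:24/117', '212:22/126', '213:19/145']
```

Emit:
{"fn": "apply_moves", "kwargs": {"increments": [{"tx": 0.0, "ty": 0.0005, "tz": 0.0, "rx": 0.0, "ry": 0.0, "rz": 0.0, "claw": 0.0}, {"tx": 0.0001, "ty": 0.001, "tz": 0.0, "rx": 0.0, "ry": 0.0, "rz": 0.0, "claw": 0.0}, {"tx": 0.0001, "ty": 0.001, "tz": 0.0, "rx": 0.0, "ry": 0.0, "rz": 0.0, "claw": 0.0}]}}

```text
clock: 20.5
eef_pos: [601.7, 127.4, 81.1]
tool_rot: [-3.141, 0.001, 1.488]
force: [0.1, -4.6, 4.5]
width: 32.9
```

```bash
python3 f.py
```

```text
20.7 [ 6.0172e+02  1.2737e+02  8.1080e+01  2.9000e-01 -5.0400e+00  6.0300e+00] [0.44 0.3  0.6 ] [-3.1415e+00  1.1000e-03  1.4881e+00]
```

Emit:
{"fn": "apply_moves", "kwargs": {"increments": [{"tx": 0.0, "ty": 0.0005, "tz": 0.0, "rx": 0.0, "ry": 0.0, "rz": 0.0, "claw": 0.0}, {"tx": 0.0001, "ty": 0.001, "tz": 0.0, "rx": 0.0, "ry": 0.0, "rz": 0.0, "claw": 0.0}, {"tx": 0.0001, "ty": 0.001, "tz": 0.0, "rx": 0.0, "ry": 0.0, "rz": 0.0, "claw": 0.0}]}}

```text
clock: 21.0
eef_pos: [601.8, 128.4, 81.1]
tool_rot: [-3.141, 0.001, 1.488]
force: [-0.0, -5.1, 5.2]
width: 32.7
```

```bash
python3 f.py
```

```text
21.2 [ 6.0182e+02  1.2833e+02  8.1080e+01  3.0000e-01 -5.0600e+00  5.6300e+00] [0.28 0.25 0.41] [-3.1415e+00  1.1000e-03  1.4881e+00]
```

Emit:
{"fn": "apply_moves", "kwargs": {"increments": [{"tx": 0.0, "ty": 0.0005, "tz": 0.0, "rx": 0.0, "ry": 0.0, "rz": 0.0, "claw": 0.0}, {"tx": 0.0001, "ty": 0.001, "tz": 0.0, "rx": 0.0, "ry": 0.0, "rz": 0.0, "claw": 0.0}, {"tx": 0.0001, "ty": 0.001, "tz": 0.0, "rx": 0.0, "ry": 0.0, "rz": 0.0, "claw": 0.0}]}}

```text
clock: 21.5
eef_pos: [601.8, 128.6, 81.1]
tool_rot: [-3.141, 0.002, 1.488]
force: [-0.3, -6.6, 6.6]
width: 32.4
```

```bash
python3 f.py; python3 - <<'E'
from h import *
t=get_image('top')[:,:,::-1];cv2.imwrite('pics/t13.png',t);g=cv2.cvtColor(t,cv2.COLOR_BGR2HSV)
for v in(240,248,):print(v,[f'{u}:{g[v,u,1]}/{g[v,u,2]}' for u in range(180,214)])
E
```

```text
21.7 [ 6.0183e+02  1.2858e+02  8.1080e+01 -1.6000e-01 -6.7200e+00  6.1500e+00] [0.52 0.44 0.45] [-3.1413e+00  2.0000e-03  1.4876e+00]
240 ['180:25/111', '181:24/94', '182:24/73', '183:22/59', '184:19/55', '185:14/54', '186:19/55', '187:22/57', '188:37/62', '189:66/81', '190:80/105', '191:84/118', '192:80/121', '193:74/124', '194:73/125', '195:80/121', '196:84/122', '197:81/123', '198:76/124', '199:73/123', '200:72/121', '201:54/122', '202:36/122', '203:26/118', '204:23/109', '205:25/104', '206:23/99', '207:26/89', '208:25/82', '209:24/95', '210:23/109', '211:24/115', '212:24/116', '213:24/118']
248 ['180:25/90', '181:22/69', '182:19/54', '183:20/51', '184:15/50', '185:20/52', '186:14/55', '187:30/59', '188:65/79', '189:83/104', '190:84/118', '191:77/123', '192:74/124', '193:79/123', '194:84/122', '195:83/123', '196:76/124', '197:75/123', '198:78/121', '199:76/121', '200:56/124', '201:37/123', '202:27/114', '203:27/95', '204:26/69', '205:24/54', '206:29/53', '207:24/64', '208:29/89', '209:25/110', '210:22/118', '211:22/126', '212:19/144', '213:18/160']
```

The advance has stalled (0.2 mm for 1 mm commanded) and the force is rising, so the stop is reached. I'll build the push up to about 10.5 N.

Emit:
{"fn": "apply_moves", "kwargs": {"increments": [{"tx": 0.0, "ty": 0.0004, "tz": 0.0, "rx": 0.0, "ry": 0.0, "rz": 0.0, "claw": 0.0}, {"tx": 0.0001, "ty": 0.0008, "tz": 0.0, "rx": 0.0, "ry": 0.0, "rz": 0.0, "claw": 0.0}, {"tx": 0.0001, "ty": 0.0012, "tz": 0.0, "rx": 0.0, "ry": 0.0, "rz": 0.0, "claw": 0.0}]}}

```text
clock: 22.05
eef_pos: [601.8, 128.7, 81.1]
tool_rot: [-3.141, 0.003, 1.487]
force: [-1.1, -8.5, 6.9]
width: 32.8
```

```bash
python3 f.py
```

```text
22.25 [601.83 128.71  81.1   -0.65  -8.04   6.57] [0.36 0.52 0.5 ] [-3.1412  0.0033  1.4871]
```

Emit:
{"fn": "apply_moves", "kwargs": {"increments": [{"tx": 0.0, "ty": 0.0006, "tz": 0.0, "rx": 0.0, "ry": 0.0, "rz": 0.0, "claw": 0.0}, {"tx": 0.0001, "ty": 0.0012, "tz": 0.0, "rx": 0.0, "ry": 0.0, "rz": 0.0, "claw": 0.0}, {"tx": 0.0001, "ty": 0.0018, "tz": 0.0, "rx": 0.0, "ry": 0.0, "rz": 0.0, "claw": 0.0}]}}

```text
clock: 22.55
eef_pos: [601.9, 128.9, 81.1]
tool_rot: [-3.141, 0.005, 1.486]
force: [-0.2, -11.6, 7.4]
width: 32.7
```

```bash
python3 f.py
```

```text
22.75 [ 6.0187e+02  1.2884e+02  8.1140e+01 -4.0000e-01 -1.0780e+01  7.5100e+00] [0.26 0.43 0.42] [-3.1412  0.0052  1.4861]
```

The push is 10.8 N on average, within 8–12 N. I'll now open the fingers gradually so the clip shuts, easing the arm's stored push at the moment of release.

Emit:
{"fn": "apply_moves", "kwargs": {"increments": [{"tx": 0.0, "ty": 0.0, "tz": 0.0, "rx": 0.0, "ry": 0.0, "rz": 0.0, "claw": 0.035}, {"tx": 0.0, "ty": 0.0, "tz": 0.0, "rx": 0.0, "ry": 0.0, "rz": 0.0, "claw": 0.037}, {"tx": 0.0, "ty": 0.0, "tz": 0.0, "rx": 0.0, "ry": 0.0, "rz": 0.0, "claw": 0.039}, {"tx": 0.0, "ty": 0.0, "tz": 0.0, "rx": 0.0, "ry": 0.0, "rz": 0.0, "claw": 0.041}]}}

```text
clock: 23.15
eef_pos: [601.5, 129.5, 81.3]
tool_rot: [-3.14, 0.004, 1.487]
force: [-1.1, -9.5, 9.8]
width: 40.9
```

```bash
python3 f.py
```

```text
23.35 [601.44 129.5   81.34  -1.85  -9.64   9.46] [0.44 0.86 0.49] [-3.1402  0.0043  1.4865]
```

Emit:
{"fn": "apply_moves", "kwargs": {"increments": [{"tx": 0.0, "ty": -0.001, "tz": 0.0, "rx": 0.0, "ry": 0.0, "rz": 0.0, "claw": 0.041}, {"tx": 0.0, "ty": -0.002, "tz": 0.0, "rx": 0.0, "ry": 0.0, "rz": 0.0, "claw": 0.043}, {"tx": 0.0, "ty": -0.002, "tz": 0.0, "rx": 0.0, "ry": 0.0, "rz": 0.0, "claw": 0.0445}]}}

```text
clock: 23.65
eef_pos: [601.4, 129.6, 81.3]
tool_rot: [-3.14, 0.002, 1.487]
force: [-1.7, -7.5, 8.8]
width: 44.6
```

```bash
python3 f.py
```

```text
23.85 [601.45 129.55  81.35  -1.69  -6.61   8.92] [0.26 0.28 0.39] [-3.1401e+00  1.9000e-03  1.4876e+00]
```

Emit:
{"fn": "apply_moves", "kwargs": {"increments": [{"tx": 0.0, "ty": -0.001, "tz": 0.0, "rx": 0.0, "ry": 0.0, "rz": 0.0, "claw": 0.046}, {"tx": 0.0, "ty": -0.002, "tz": 0.0, "rx": 0.0, "ry": 0.0, "rz": 0.0, "claw": 0.048}, {"tx": 0.0, "ty": -0.003, "tz": 0.0, "rx": 0.0, "ry": 0.0, "rz": 0.0, "claw": 0.051}, {"tx": 0.0, "ty": -0.003, "tz": 0.0, "rx": 0.0, "ry": 0.0, "rz": 0.0, "claw": 0.055}]}}

```text
clock: 24.25
eef_pos: [602.0, 129.9, 81.2]
tool_rot: [-3.141, -0.002, 1.489]
force: [-0.7, -1.3, 6.3]
width: 55.0
```

```bash
python3 f.py; python3 - <<'E'
from h import *
s=get_image('side')[:,:,::-1];cv2.imwrite('pics/s20.png',s)
print([proj('side',[602,125,z]) for z in(70,150)])
E
```

```text
24.45 [ 6.0197e+02  1.2987e+02  8.1200e+01 -2.7000e-01 -9.6000e-01  6.4600e+00] [0.19 0.57 0.24] [-3.1411e+00 -1.9000e-03  1.4893e+00]
[(np.float64(286.2), np.float64(140.7)), (np.float64(284.3), np.float64(113.5))]
```

The fingers are free of the clip. The remaining Fz is the palm resting on the tail, which keeps the foot down. I'll open more and lift straight up.

Emit:
{"fn": "apply_moves", "kwargs": {"increments": [{"tx": 0.0, "ty": 0.0, "tz": 0.0, "rx": 0.0, "ry": 0.0, "rz": 0.0, "claw": 0.07}, {"tx": 0.0, "ty": 0.0, "tz": 0.001, "rx": 0.0, "ry": 0.0, "rz": 0.0, "claw": 0.075}, {"tx": 0.0, "ty": 0.0, "tz": 0.004, "rx": 0.0, "ry": 0.0, "rz": 0.0, "claw": 0.075}, {"tx": 0.0, "ty": 0.0, "tz": 0.01, "rx": 0.0, "ry": 0.0, "rz": 0.0, "claw": 0.075}, {"tx": 0.0, "ty": 0.0, "tz": 0.02, "rx": 0.0, "ry": 0.0, "rz": 0.0, "claw": 0.075}, {"tx": 0.0, "ty": 0.0, "tz": 0.035, "rx": 0.0, "ry": 0.0, "rz": 0.0, "claw": 0.075}, {"tx": 0.0, "ty": 0.0, "tz": 0.055, "rx": 0.0, "ry": 0.0, "rz": 0.0, "claw": 0.075}, {"tx": 0.0, "ty": 0.0, "tz": 0.08, "rx": 0.0, "ry": 0.0, "rz": 0.0, "claw": 0.075}, {"tx": 0.0, "ty": 0.0, "tz": 0.11, "rx": 0.0, "ry": 0.0, "rz": 0.0, "claw": 0.075}, {"tx": 0.0, "ty": 0.0, "tz": 0.14, "rx": 0.0, "ry": 0.0, "rz": 0.0, "claw": 0.075}, {"tx": 0.0, "ty": 0.0, "tz": 0.17, "rx": 0.0, "ry": 0.0, "rz": 0.0, "claw": 0.075}]}}

```text
clock: 25.6
eef_pos: [602.2, 128.2, 253.6]
tool_rot: [3.14, -0.0, 1.488]
force: [1.1, -0.3, -1.0]
width: 75.0
```

Emit:
{"fn": "apply_moves", "kwargs": {"increments": [{"tx": -0.03, "ty": 0.03, "tz": 0.02, "rx": 0.0, "ry": 0.0, "rz": 0.0, "claw": 0.075}, {"tx": -0.06, "ty": 0.06, "tz": 0.04, "rx": 0.0, "ry": 0.0, "rz": 0.0, "claw": 0.075}, {"tx": -0.09, "ty": 0.09, "tz": 0.06, "rx": 0.0, "ry": 0.0, "rz": 0.0, "claw": 0.075}, {"tx": -0.12, "ty": 0.12, "tz": 0.06, "rx": 0.0, "ry": 0.0, "rz": 0.0, "claw": 0.075}, {"tx": -0.12, "ty": 0.15, "tz": 0.06, "rx": 0.0, "ry": 0.0, "rz": 0.0, "claw": 0.075}, {"tx": -0.12, "ty": 0.18, "tz": 0.06, "rx": 0.0, "ry": 0.0, "rz": 0.0, "claw": 0.075}, {"tx": -0.12, "ty": 0.18, "tz": 0.06, "rx": 0.0, "ry": 0.0, "rz": 0.0, "claw": 0.075}, {"tx": -0.12, "ty": 0.18, "tz": 0.06, "rx": 0.0, "ry": 0.0, "rz": 0.0, "claw": 0.075}]}}

```text
clock: 26.4
eef_pos: [482.0, 308.4, 311.8]
tool_rot: [3.141, -0.0, 1.49]
force: [0.2, -0.4, 0.5]
width: 75.1
```

```bash
python3 f.py; python3 - <<'E'
from h import *
s=get_image('side')[:,:,::-1];t=get_image('top')[:,:,::-1];cv2.imwrite('pics/s21.png',s);cv2.imwrite('pics/t21.png',t)
a=cv2.resize(s[100:200,225:315],(450,500),interpolation=cv2.INTER_CUBIC)
b=cv2.resize(t[190:280,155:245],(350,350),interpolation=cv2.INTER_CUBIC)
cv2.imwrite('pics/c10.png',np.hstack([a,cv2.copyMakeBorder(b,0,150,0,0,0)]))
E
```

```text
26.6 [ 4.8255e+02  3.0687e+02  3.1165e+02  1.0000e-02 -4.2000e-01 -1.9000e-01] [0.31 0.72 0.19] [3.1412e+00 1.0000e-04 1.4863e+00]
```

View pics/c10.png

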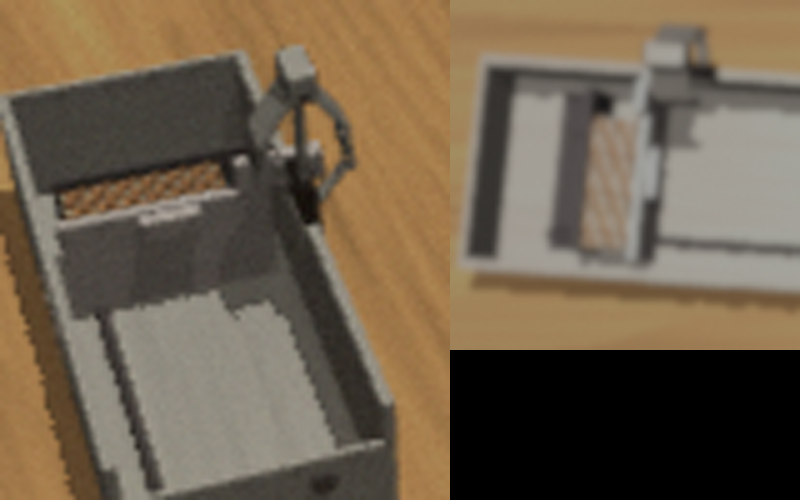

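The picture shows the clip shut on the rim, upright, with its rod from (300,100) to (305,215) and its foot on the rim at (308,218), behind the lug. The cards sit between the follower and the stop plate with no gap: in the top crop the plate edge and the card edge meet at x≈590. The robot is clear.

```bash
python3 -c "
from cell import *
print(finish_job())"
```

```text
the job is handed in; nothing more can be done
None
```

The job is handed in at about 27 s on the clock. In the last pictures the clip is shut on the rim behind the follower's lug, upright with its foot down, and the cards are against the stop plate.

- **Grasp:** I squeezed the silver clip open, about 33 mm measured over its pads, and lifted it off the grey holder. The blue clip and green holder were not touched. The clip rose about 6 mm in the grip, so the foot met the rim at TCP height 81 mm instead of the expected 87 mm.
- **Rim contact:** The foot rested on the rim with about 5–7 N while sliding.
- **Push:** The force stayed near 2.3 N, then near 5 N with the follower still moving. I did not find what caused that rise. The cards met the stop at about TCP y = 128.4 mm, and I built the push up to a mean of 10.8 N (one reading of 11.6 N).
- **Release:** I eased the push to about 6.6 N as the jaws closed, to keep the clip from pivoting. The palm rested on the tail with up to about 10 N until the lift.
- **Last checks:** The top view shows no gap between cards and plate, the wrist force is about zero, and the robot stands clear. I could not measure how much force still holds the follower against the cards after release.

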